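# Slide the acrylic door open and hook the ramekin tray out to its bumper

## Robot

A 6-joint arm with a two-finger parallel gripper is mounted at the origin on the work surface. World frame = base frame: x ahead of the robot, y to its left, z up, the work surface at z = 0. Lengths are in m, angles in rad, forces in N, time in s.
With the tool pointing down it reaches from about 0.35 to 0.775 m from the base axis. Payload 5.5 kg.
Tool frame: the origin (TCP) lies at the very end of the fingers, on their centre line; the grasp point (between the pads) lies 19 mm behind it (env.grip_depth is the distance from the TCP to the grasp point, in m); z points along the fingers, y is the direction in which the jaws open and shut (so a half turn about z gives the same grasp; the last joint's range is limited). The gripper opens to 85 mm and grips with 20 to 120 N. Pads are 22 mm wide; open, the fingers measure 114 mm over their backs; the gripper's body (76 mm by 85 mm) begins 54 mm behind the grasp point. The pads swing forward as they close: fully open they stand 13 mm farther back than shut.
Start: joints at [-1.392, 0.313, 0.046, 1.304, 0, 1.431], TCP at [0.18, -0.546, 0.231] pointing down, gripper open.
Joint ranges: [-2.76, 2.76], [-0.86, 1.69], [-1.03, 1.26], [-2.2, 2.34], [-1.47, 1.5], [-3.14, 3.14]. Speed limits (rad/s): [2.57, 2.57, 3.14, 3.14, 3.14, 3.14].

## Interface

Orientations are given as a unit quaternion [w, x, y, z].
In Python, from workcell import env gives the robot as it stands.
- The arm moves only by the tool step_arm, never from a script. Its argument "series" is a list of rows, each a list of 3 entries, a list of its own where there are three numbers: the shift along the world's x, y, z in cm, then the turn about the world's z in rad, then the closure in counts, from 0 (fully open) to 255 (shut). A call has 1 to 5 rows; each row is the pose to reach, as a shift and turn from the pose measured when the call began; what a row does not reach only later rows make up. A row lasts 1/8 s, in which the tool goes at most 62.5 mm and 10.7 degrees, less where a joint would pass 70% of its speed; a pose out of reach is approached as far as the arm can. A call with a gripper value outside its range is refused whole. The fingers move at their own pace and stop on an object; "newtons" is the grip in N (left out, the last holds). Time passes only in rows, so rows that repeat a pose let the fingers close. It gives the time, the measured TCP pose, the force and the opening at its end, in the units of the state.
- env.get_state(): the state, without advancing time (a new reading comes with each control period).
- env.read_camera(name): name is "scene" or "side" or "wrist"; returns a dict with "frame" (384x512x3 uint8, red, green, blue), "vertical_fov" (degrees; the focal length in pixels is half the picture's height over the tangent of half this angle, whatever the lens; pixels are square), "cx", "cy" (the principal point, pixels), "dist_coeffs" ([k1, k2, p1, p2, k3] as OpenCV has them; the pictures are not rectified), "camera_from_world" (4x4, takes a point from world to camera coordinates). Camera axes: x right, y down, z forward; pixel columns grow to the right and rows downward; lengths in m; the calibration is good to about 2 mm. A picture is of the moment at which its call begins. There is no depth.
- env.hand_in(): hands the job in, once; it reports no verdict.
The state is a dict: "clock": time; "joint_pos": joint angles; "qvel": joint speeds; "tau": joint torques, N m; "tcp_pos": TCP position; "orientation": TCP orientation; "wrist_force": force on the tool from outside, world axes, zero at the start; "ft_torque": the same for the moment, N m; "finger_gap": finger opening in m.
Only numpy, scipy, OpenCV 4.12 (cv2) and the standard library are available. Lean on these libraries where they do the work, as an engineer would, in place of code of your own. Each camera call takes 0.05 s, during which the arm holds its last target.

## Task

Slide the acrylic cabinet's front door fully open, then reach in from above, hook a fingertip behind the tall far lip of the ramekin tray and drag the tray out along its runway until it presses snugly on the sprung rubber bumper, with a gentle push you can feel but never squeezing the bumper to the end of its travel. Let go and leave the tray resting against the bumper with both ramekins upright in it, and leave the things on the cork trivet alone.

Things in the scene. Friction and masses are not known exactly. Their poses are not given: they have to be found in the camera images.
- cabinet: Low open-topped clear acrylic cabinet, fixed to the counter. Origin: on the counter, on the tray bay's centre line, at the bay's front. x runs into the bay (away from the robot), y to the left along the front, z up. Walls 55 mm high, 6 mm thick. Tray bay 110 mm wide inside (y -55 to 55 mm), x = 0 to 239 mm (back wall); an empty second bay lies beside it at y 61 to 171 mm.
- runway (a point): Middle of the white runway in front of the door, at cabinet x = -60 mm, on the base plate's upper face (6 mm above the counter); axes as the cabinet's. The plate runs through the bay and out to x = -165 mm, with guide rails (tops 16 mm above the counter) in line with the bay's side walls.
- door (a joint): Sliding front door, a clear panel 116 mm wide in front of the tray bay, just before x = 0; the value is how far (m) it is slid along the cabinet's +y, 0 = bay covered, 0.118 = fully open (end stop), in front of the second bay. About 1.5 N of friction; stays where it is left.
- door_grip (a point): Centre of the door's upright steel pull: a fin 14 mm wide (cabinet y), 20 mm deep (x), standing on the middle of the door's top edge; this point is 78 mm above the counter, 16 mm below the fin's top and 24 mm above its foot. Moves with the door; axes as the cabinet's.
- tray: Loose wooden tray, 155 mm (its x) by 90 mm (y), on the base plate in the bay, about 0.3 kg empty. Origin: centre of its underside; x to its far end, z up. Floor and low walls 5 mm thick, low walls 26 mm high; the far wall is the tall lip, 45 mm high, 6 mm thick, full width. At the start 45 to 75 mm are free behind the lip. Sliding friction about 3 to 7 N.
- tray_lip (a point): Middle of the upper edge of the far lip, on the lip's outer (far) face; 45 mm above the tray's underside, 51 mm above the counter. Axes as the tray's.
- ramekin0: White ceramic ramekin, 64 mm across, 36 mm high, about 0.14 kg, standing in the front half of the tray. Origin: centre of its underside.
- ramekin1: Same ramekin in the far half of the tray, next to the lip. Origin: centre of its underside.
- stop: Aluminium block across the runway's outer end, 24 x 122 x 26 mm, its far face at cabinet x = -165 mm. On that face a sprung black rubber bumper, 50 mm wide, 16 mm high, centred 17 mm above the counter, waits for the tray's front wall. Origin: on the counter at cabinet x = -100 mm, in front of the bumper; axes as the cabinet's.
- bumper_axis (a point): On the bumper's line, 17 mm above the stop's origin. The rubber face is 8 mm beyond (+x) to 37 mm short (-x) of here, set by a screw, unreported: find it by feel. Its spring: 2 N per mm for 5 mm (10 N), then solid. Snug = 3 to 8 N on top of the tray's friction; 10 N = squeezed to the end. Friction holds the tray there once let go.
- spatula: Teal silicone spatula, 170 mm long, lying on the trivet; leave alone.
- measure: Stainless steel measuring cup, 60 mm across, 42 mm high, standing on the trivet; origin at its underside; leave alone.
- tumbler: Green glass tumbler, 68 mm across, 105 mm high, standing on the trivet; origin at its underside; leave alone.
Things that resemble listed ones, but are neither listed nor needed, are in the scene too. Of the things shaped like the tray, the wooden one is meant.

How it is judged:
By the outcome, as a careful person would: the job done as asked, in the order asked, and still so for the second after the job is handed in, with the robot touching nothing.
It also fails if it takes over 72 s, if anything falls off the work surface, if the arm or the gripper's body presses on something with over 40 N, if the wrist force passes 120 N, or if a joint passes its speed limit or range.

## Working session

There is one attempt and no reset: what is moved stays moved. The work goes in short steps, Python scripts to look and compute and a tool call to move; the robot and the scene stay as the last step left them, time stands still between calls to the robot, and variables do not carry over. Pictures are saved under pics/ and viewed, and the job is handed in when it is done.

Besides the shell and the picture viewer there is one more tool, called after "Emit:" as name([rows], argument=value, ...), one row to a line, values as JSON. step_arm: Moves the arm, as the interface text tells. Its arguments: {"type":"object","properties":{"series":{"type":"array"},"newtons":{"type":"number"}},"required":["series"]}

```bash
mkdir -p pics; python3 - <<'E'
from workcell import env
import cv2
s=env.get_state();print({k:s[k] for k in('clock','tcp_pos','orientation','wrist_force','finger_gap')})
for n in('scene','side','wrist'):
    d=env.read_camera(n);cv2.imwrite(f'pics/{n}0.png',d['frame'][...,::-1]);print(n,d['vertical_fov'],d['cx'],d['cy'],d['dist_coeffs'],d['camera_from_world'])
E
```

```text
{'clock': 0.0, 'tcp_pos': array([ 0.18013512, -0.54550685,  0.23039965]), 'orientation': array([-9.29827130e-04,  9.87321327e-01,  1.58731639e-01,  5.66883015e-07]), 'wrist_force': array([-0.77607043,  0.11896803, -0.25458369]), 'finger_gap': 0.08550959591730625}
scene 44.690709098362845 249.61884205860235 189.79283259003077 [-0.10570238  0.          0.          0.          0.        ] [[ 0.05758521  0.99829471 -0.00957208  0.05142354]
 [ 0.65202982 -0.04486855 -0.75686453 -0.29923498]
 [-0.75600334  0.03734292 -0.65350168  1.57766294]
 [ 0.          0.          0.          1.        ]]
side 46.16418200856477 254.942999347022 195.78045078112476 [0.032938 0.       0.       0.       0.      ] [[-0.7244888  -0.68915876  0.01327307  0.36340386]
 [-0.47193418  0.48190917 -0.73826938  0.35431927]
 [ 0.5023884  -0.54113192 -0.67437538  1.08321845]
 [ 0.          0.          0.          1.        ]]
wrist 62.04275877181929 257.51041958332286 188.33263899671118 [-0.03823307  0.          0.          0.          0.        ] [[ 0.31417599 -0.94936279 -0.00193237 -0.57393211]
 [-0.90917842 -0.30146232  0.28725436 -0.03637383]
 [-0.27329114 -0.08849156 -0.95785239  0.37876463]
 [ 0.          0.          0.          1.        ]]
```

View pics/scene0.png

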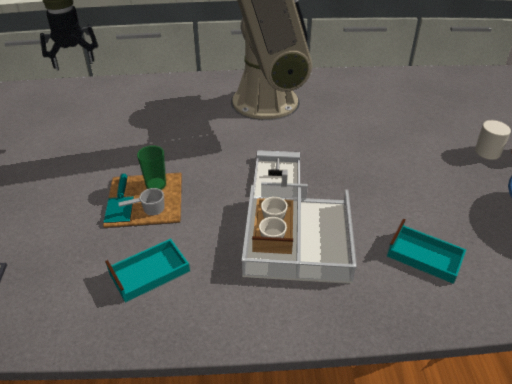

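View pics/side0.png

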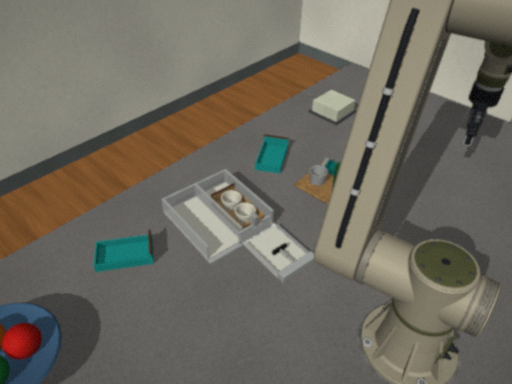

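View pics/wrist0.png

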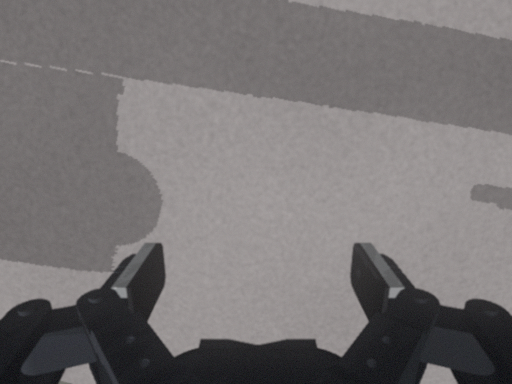

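```bash
python3 - <<'E'
import cv2
a=cv2.imread('pics/scene0.png')[140:290,230:370];cv2.imwrite('pics/sc0z.png',cv2.resize(a,None,fx=4,fy=4,interpolation=cv2.INTER_CUBIC)[:600])
a=cv2.imread('pics/side0.png')[160:290,155:325];cv2.imwrite('pics/si0z.png',cv2.resize(a,None,fx=4.5,fy=4.5,interpolation=cv2.INTER_CUBIC))
E
```

```text
(no output)
```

View pics/sc0z.png

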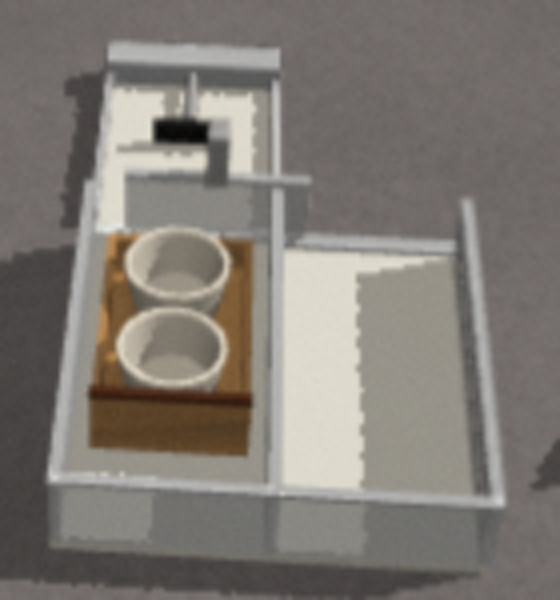

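View pics/si0z.png

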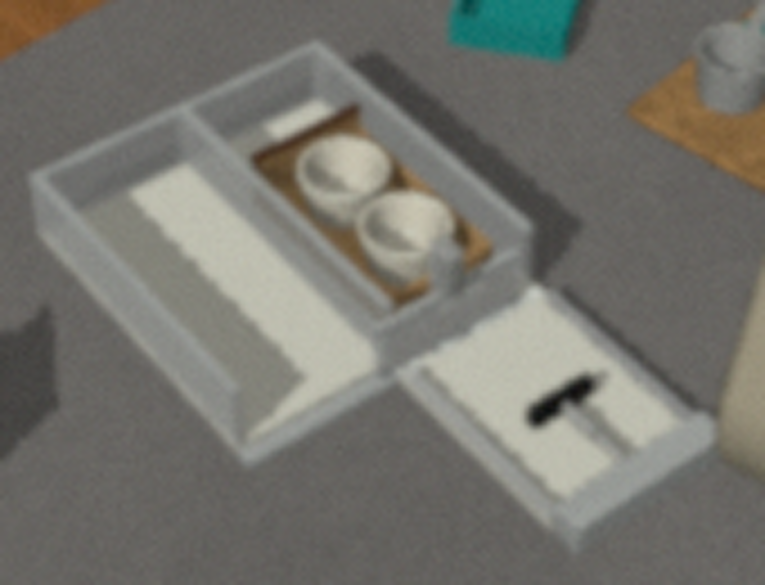

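```bash
cat > h.py <<'E'
from workcell import env
import cv2,numpy as np
def K(d):
    f=d['frame'].shape[0]/2/np.tan(np.radians(d['vertical_fov']/2));return np.array([[f,0,d['cx']],[0,f,d['cy']],[0,0,1.]])
def proj(d,P):
    T=np.array(d['camera_from_world']);r,_=cv2.Rodrigues(T[:3,:3])
    return cv2.projectPoints(np.asarray(P,float).reshape(-1,3),r,T[:3,3],K(d),np.array(d['dist_coeffs']))[0][:,0]
def ray(d,uv,z):
    T=np.array(d['camera_from_world']);n=cv2.undistortPoints(np.array([[uv]],float),K(d),np.array(d['dist_coeffs']))[0,0]
    v=T[:3,:3].T@[n[0],n[1],1];c=-T[:3,:3].T@T[:3,3];return c+v*(z-c[2])/v[2]
def c2w(p,P):
    P=np.asarray(P,float).reshape(-1,3);c,s=np.cos(p[2]),np.sin(p[2])
    return np.c_[p[0]+c*P[:,0]-s*P[:,1],p[1]+s*P[:,0]+c*P[:,1],P[:,2]]
E
cat > fit.py <<'E'
from h import *
from scipy.optimize import least_squares
D={n:env.read_camera(n) for n in('scene','side')}
px=lambda n,q:(np.array(q)+.5)/(4 if n=='scene' else 4.5)-.5+np.array([230,140] if n=='scene' else [155,160])
M=[('scene',(50,484),(.245,-.061,.055)),('scene',(502,503),(.245,.177,.055)),('scene',(467,200),(0,.174,.055)),('scene',(89,180),(0,-.058,.055)),
('scene',(109,45),(-.189,-.061,.026)),('scene',(280,49),(-.189,.061,.026)),('scene',(109,67),(-.165,-.061,.026)),('scene',(279,74),(-.165,.061,.026)),('scene',(50,546),(.245,-.061,0)),
('side',(318,42),(.245,-.061,.055)),('side',(35,178),(.245,.177,.055)),('side',(532,232),(0,-.061,.055)),('side',(238,390),(0,.174,.055))]
def res(p):
    return np.concatenate([proj(D[n],c2w(p[:3],P))[0]-px(n,q) for n,q,P in M])
r=least_squares(res,[.55,0,0],loss='soft_l1');print(r.x,np.c_[r.fun.reshape(-1,2)].round(1).tolist())
p=r.x;np.save('cab.npy',p)
def inv(w): 
    d=np.array(w[:2])-p[:2];c,s=np.cos(p[2]),np.sin(p[2]);return np.round([c*d[0]+s*d[1],-s*d[0]+c*d[1],w[2]],4)
for n,q,z in [('scene',(90,398),.051),('scene',(252,405),.051),('side',(357,106),.051),('side',(253,158),.051),
 ('scene',(155,120),.025),('scene',(155,142),.010),('scene',(218,120),.094),('side',(447,240),.094),('scene',(176,265),.04),('scene',(172,345),.04),('scene',(311,180),.055),('scene',(178,228),.047),('scene',(173,308),.047)]:
    w=ray(D[n],px(n,q),z);print(n,q,w.round(4),inv(w))
print('yawdeg',np.degrees(p[2]))
E
python3 fit.py
```

```text
[ 0.5074221  -0.01547983 -0.14173686] [[-0.5, -0.5], [0.8, 1.0], [-0.1, -0.2], [0.5, 0.3], [-0.2, -1.1], [0.2, -0.3], [-0.8, -1.6], [0.4, -1.4], [0.1, 0.5], [0.1, -0.4], [-1.0, -0.7], [0.6, -1.3], [-0.0, 0.2]]
scene (90, 398) [ 0.679  -0.0847  0.051 ] [ 0.1796 -0.0442  0.051 ]
scene (252, 405) [0.6903 0.0037 0.051 ] [0.1783 0.0448 0.051 ]
side (357, 106) [ 0.6724 -0.0818  0.051 ] [ 0.1727 -0.0423  0.051 ]
side (253, 158) [0.6843 0.0062 0.051 ] [0.172  0.0465 0.051 ]
scene (155, 120) [ 0.4031 -0.024   0.025 ] [-0.1021 -0.0232  0.025 ]
scene (155, 142) [ 0.4081 -0.0242  0.01  ] [-0.0971 -0.0227  0.01  ]
scene (218, 120) [0.4926 0.0057 0.094 ] [-0.0176  0.0189  0.094 ]
side (447, 240) [0.5043 0.0031 0.094 ] [-0.0058  0.0179  0.094 ]
scene (176, 265) [ 0.563  -0.0257  0.04  ] [ 0.0565 -0.0022  0.04  ]
scene (172, 345) [ 0.6303 -0.0345  0.04  ] [ 0.1243 -0.0014  0.04  ]
scene (311, 180) [0.5074 0.0637 0.055 ] [-0.0112  0.0784  0.055 ]
scene (178, 228) [ 0.5375 -0.0221  0.047 ] [ 0.0308 -0.0023  0.047 ]
scene (173, 308) [ 0.6071 -0.0318  0.047 ] [ 0.101  -0.0021  0.047 ]
yawdeg -8.120923822535431
```

```bash
python3 - <<'E'
from h import *
p=np.load('cab.npy')
print(c2w(p,[[-.012,-.045,.066],[-.012,.075,.066],[-.012,.1,.066],[.21,0,.02]]))
E
```

```text
[[ 0.48918561 -0.05833343  0.066     ]
 [ 0.50613715  0.06046323  0.066     ]
 [ 0.50966872  0.08521253  0.066     ]
 [ 0.71531625 -0.04514502  0.02      ]]
```

Emit:
step_arm([
  [[5,8,0],-0.15,255],
  [[10,16,0],-0.3,255],
  [[13,20,0],-0.46,255],
  [[16,25,0],-0.46,255],
  [[16,25,0],-0.46,255],
], newtons=40)

```text
clock: 0.88
tcp_pos: [0.3409, -0.2936, 0.231]
orientation: [-0.0, 0.998, -0.07, 0.0]
wrist_force: [1.0, -1.0, 0.1]
finger_gap: 0.0
```

Emit:
step_arm([
  [[4,5,0],0,255],
  [[7.5,11,0],0,255],
  [[11,17,-3],0,255],
  [[14.8,23.5,-7],0,255],
  [[14.8,23.5,-11],0,255],
])

```text
clock: 1.5
tcp_pos: [0.4889, -0.0619, 0.1304]
orientation: [0.0, 0.998, -0.069, 0.003]
wrist_force: [2.2, -0.2, -0.4]
finger_gap: -0.0001
```

```bash
python3 - <<'E'
from h import *
d=env.read_camera('wrist');cv2.imwrite('pics/w1.png',d['frame'][...,::-1])
d=env.read_camera('side');cv2.imwrite('pics/s1.png',cv2.resize(d['frame'][120:290,155:325,::-1],None,fx=3.5,fy=3.5))
s=env.get_state();print(s['tcp_pos'],s['wrist_force'])
E
```

```text
[ 0.48352758 -0.05972639  0.12464938] [-1.58404367 -0.04068591 -0.39418366]
```

View pics/w1.png

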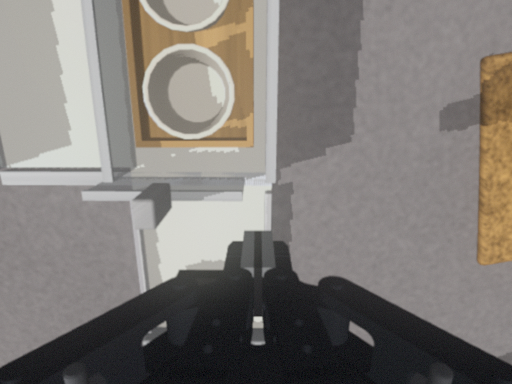

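View pics/s1.png

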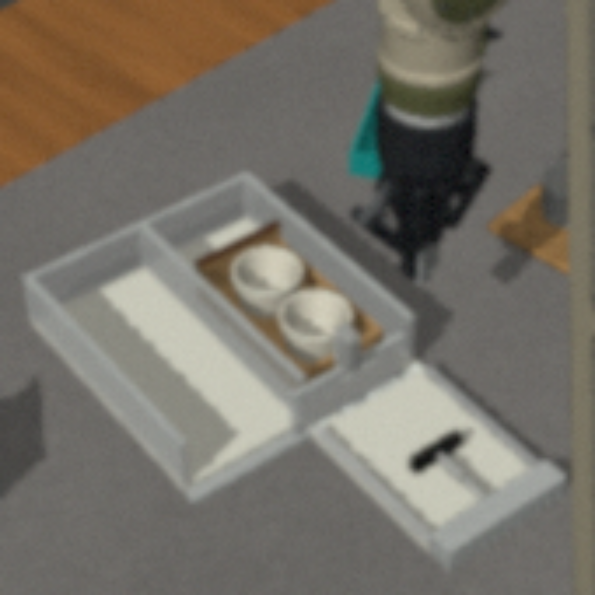

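```bash
python3 - <<'E'
from h import *
p=np.load('cab.npy')
def inv(w): 
    d=np.array(w[:2])-p[:2];c,s=np.cos(p[2]),np.sin(p[2]);return np.round([c*d[0]+s*d[1],-s*d[0]+c*d[1],w[2]],4)
d=env.read_camera('wrist')
a=d['frame'][140:240,60:300,::-1];cv2.imwrite('pics/w1z.png',cv2.resize(a,None,fx=3.3,fy=3.3,interpolation=cv2.INTER_CUBIC))
for uv,z in [((137,198),.094),((170,184),.094),((155,200),.094),((273,180),.055),((277,60),.055),((84,190),.055),((273,190),.055),((87,0),.055),((110,178),.055)]:print(uv,inv(ray(d,uv,z)))
print(env.get_state()['tcp_pos'],inv(env.get_state()['tcp_pos']))
E
```

```text
(137, 198) [-0.0015  0.0227  0.094 ]
(170, 184) [0.007 0.003 0.094]
(155, 200) [-0.0026  0.0124  0.094 ]
(273, 180) [-0.0011 -0.0568  0.055 ]
(277, 60) [ 0.0759 -0.0577  0.055 ]
(84, 190) [-0.0094  0.0755  0.055 ]
(273, 190) [-0.0083 -0.0569  0.055 ]
(87, 0) [0.1099 0.0566 0.055 ]
(110, 178) [-0.0005  0.0557  0.055 ]
[ 0.48411302 -0.06141029  0.12695313] [-0.0166 -0.0488  0.127 ]
```

View pics/w1z.png

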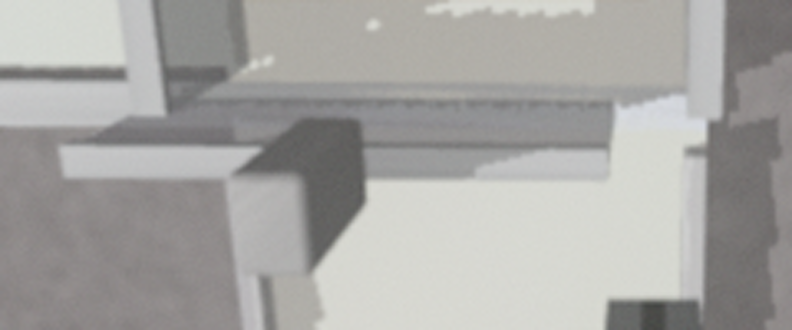

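```bash
python3 - <<'E'
from h import *
p=np.load('cab.npy')
def inv(w): 
    d=np.array(w[:2])-p[:2];c,s=np.cos(p[2]),np.sin(p[2]);return np.round([c*d[0]+s*d[1],-s*d[0]+c*d[1],w[2]],4)
d=env.read_camera('wrist')
for uv,z in [((131,222),.094),((153,222),.094),((153,192),.094),((131,193),.094),((79,184),.055),((79,194),.055),((245,194),.055),((269,175),.055),((279,175),.055),((99,174),.055),((110,174),.055)]:print(uv,inv(ray(d,uv,z)))
s=env.get_state();print(s['tcp_pos'],inv(s['tcp_pos']),s['clock'],s['orientation'])
E
```

```text
(131, 222) [-0.0163  0.0271  0.094 ]
(153, 222) [-0.0162  0.0139  0.094 ]
(153, 192) [0.0025 0.0122 0.094 ]
(131, 193) [0.0018 0.0251 0.094 ]
(79, 184) [-0.0045  0.0779  0.055 ]
(79, 194) [-0.0119  0.0791  0.055 ]
(245, 194) [-0.0111 -0.0392  0.055 ]
(269, 175) [ 0.0028 -0.0558  0.055 ]
(279, 175) [ 0.0028 -0.0627  0.055 ]
(99, 174) [0.0028 0.0625 0.055 ]
(110, 174) [0.0029 0.0547 0.055 ]
[ 0.48520646 -0.06279029  0.12876639] [-0.0153 -0.05    0.1288] 1.7 [-5.64275532e-04  9.97606804e-01 -6.91311368e-02 -1.11029201e-03]
```

Emit:
step_arm([
  [[0.4,0,-3],0,255],
  [[0.4,0,-6.1],0,255],
  [[0.4,0,-6.1],0,255],
  [[0.4,0,-6.1],0,255],
])

```text
clock: 2.2
tcp_pos: [0.4903, -0.0639, 0.0696]
orientation: [-0.0, 0.998, -0.07, 0.0]
wrist_force: [0.1, -0.4, -0.1]
finger_gap: 0.0
```

Emit:
step_arm([
  [[0.35,2.5,0],0,255],
  [[0.64,4.5,0],0,255],
  [[0.92,6.5,0],0,255],
  [[1.21,8.5,0],0,255],
  [[1.5,10.5,0],0,255],
])

```text
clock: 2.82
tcp_pos: [0.5045, 0.0251, 0.071]
orientation: [-0.007, 0.998, -0.058, 0.002]
wrist_force: [0.2, -1.5, 1.6]
finger_gap: -0.0003
```

Emit:
step_arm([
  [[0.14,1,0],0,255],
  [[0.28,2,0],0,255],
  [[0.36,2.5,0],0,255],
  [[0.36,2.5,0],0,255],
])

```text
clock: 3.32
tcp_pos: [0.5068, 0.0374, 0.0709]
orientation: [-0.012, 0.999, -0.049, 0.002]
wrist_force: [-0.3, 0.6, 0.0]
finger_gap: -0.0001
```

```bash
cat >> h.py <<'E'
p=np.load('cab.npy')
def inv(w): 
    d=np.array(w[:2])-p[:2];c,s=np.cos(p[2]),np.sin(p[2]);return np.round([c*d[0]+s*d[1],-s*d[0]+c*d[1],w[2]],4)
E
python3 - <<'E'
from h import *
s=env.get_state();print(inv(s['tcp_pos']),s['wrist_force'])
d=env.read_camera('wrist');cv2.imwrite('pics/w2.png',d['frame'][...,::-1])
E
```

```text
[-0.0081  0.0523  0.0709] [-0.2847105   0.58920712  0.01229283]
```

View pics/w2.png

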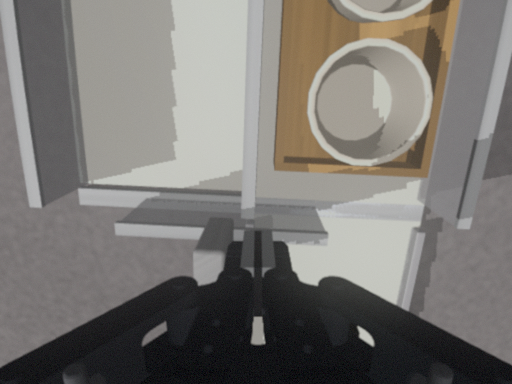

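Emit:
step_arm([
  [[0.15,1,0],-0.04,255],
  [[0.3,2,0],-0.04,255],
  [[0.44,3,0],-0.04,255],
  [[0.5,3.5,0],-0.04,255],
  [[0.5,3.5,0],-0.04,255],
])

```text
clock: 4.0
tcp_pos: [0.509, 0.0444, 0.0708]
orientation: [-0.023, 0.999, -0.048, 0.002]
wrist_force: [-1.1, 0.1, 0.7]
finger_gap: -0.0
```

```bash

python3 - <<'E'
from h import *
s=env.get_state();print(inv(s['tcp_pos']),s['wrist_force'],s['joint_pos'],s['tau'],s['ft_torque'])
E
```

```text
[-0.0069  0.0595  0.0708] [-1.09010223  0.09547959  0.68490978] [-0.0980814   0.29435736 -0.39693379  0.87770319  0.04676592  3.14057566] [ 2.57158885e-01 -4.29191852e+01  2.59052646e+01 -1.13402777e-01
  3.07096029e-01  1.66021068e-04] [-0.13573331  0.06481402 -0.00783291]
```

Emit:
step_arm([
  [[-0.3,-2,0],0.1,255],
  [[-0.5,-3,2],0.28,255],
  [[-0.5,-3,5],0.46,255],
  [[-0.5,-3,5],0.64,255],
  [[-0.5,-3,5],0.82,255],
])

```text
clock: 4.62
tcp_pos: [0.5045, 0.0146, 0.1215]
orientation: [-0.022, 0.934, 0.356, -0.007]
wrist_force: [0.0, -0.3, 0.1]
finger_gap: -0.0
```

Emit:
step_arm([
  [[0,0,0],0.18,255],
  [[0,0,0],0.36,255],
  [[0,0,0],0.54,255],
  [[0,0,0],0.72,255],
  [[0,0,0],0.9,255],
])

```text
clock: 5.25
tcp_pos: [0.5048, 0.0149, 0.1215]
orientation: [-0.017, 0.684, 0.729, -0.015]
wrist_force: [0.6, 0.8, 0.7]
finger_gap: 0.0001
```

Emit:
step_arm([
  [[0,0,0],0.18,255],
  [[0,0,0],0.36,255],
  [[0,0,0],0.54,255],
  [[0,0,0],0.72,255],
  [[0,0,0],0.9,255],
])

```text
clock: 5.88
tcp_pos: [0.5049, 0.0153, 0.1216]
orientation: [-0.009, 0.295, 0.955, -0.021]
wrist_force: [0.2, -1.2, 0.4]
finger_gap: 0.0001
```

```bash

python3 - <<'E'
from h import *
from scipy.spatial.transform import Rotation as R
s=env.get_state();q=s['orientation'];M=R.from_quat(q,scalar_first=True).as_matrix()
print(s['tcp_pos'],inv(s['tcp_pos']),s['wrist_force'],s['joint_pos'],'xaxis',np.arctan2(M[1,0],M[0,0]),M[:,2])
E
```

```text
[0.50490355 0.01529805 0.12155787] [-0.0068  0.0301  0.1216] [ 0.17587523 -1.20815328  0.35364896] [-0.10615199  0.26435909 -0.29926586  1.03193224 -0.03762427  0.4942387 ] xaxis 2.5415790523298587 [-0.028587   -0.03478231 -0.99898597]
```

Emit:
step_arm([
  [[-0.1,0,0],0.18,255],
  [[-0.2,0,-1.5],0.36,255],
  [[-0.3,0,-3.5],0.458,255],
  [[-0.3,0,-5.2],0.458,255],
  [[-0.3,0,-5.2],0.458,255],
])

```text
clock: 6.5
tcp_pos: [0.5008, 0.0157, 0.0685]
orientation: [-0.005, 0.071, 0.997, -0.022]
wrist_force: [0.9, 0.4, 0.3]
finger_gap: -0.0001
```

Emit:
step_arm([
  [[0.21,1.5,0],0,255],
  [[0.43,3,0],0,255],
  [[0.57,4,0],0,255],
  [[0.71,5,0],0,255],
  [[0.71,5,0],0,255],
])

```text
clock: 7.12
tcp_pos: [0.5081, 0.0668, 0.0686]
orientation: [-0.005, 0.07, 0.997, -0.022]
wrist_force: [-0.1, -0.6, 0.4]
finger_gap: 0.0001
```

```bash
cat > st.py <<'E'
from h import *
from scipy.spatial.transform import Rotation as R
s=env.get_state();q=s['orientation'];M=R.from_quat(q,scalar_first=True).as_matrix()
print(s['tcp_pos'],'cab',inv(s['tcp_pos']),'F',s['wrist_force'].round(2),'q',s['joint_pos'].round(3),'xaxis',np.arctan2(M[1,0],M[0,0]),M[:,2].round(3),s['clock'])
E
python3 st.py
```

```text
[0.50805824 0.06677115 0.06863638] cab [-0.011   0.0815  0.0686] F [-0.07 -0.56  0.4 ] q [-0.001  0.317 -0.37   0.896 -0.043  0.14 ] xaxis 3.0012581039881225 [-0.012 -0.042 -0.999] 7.125
```

Tracking well now. Continue in small steps to the end stop.

Emit:
step_arm([
  [[0.1,0.7,0],0,255],
  [[0.17,1.2,0],0,255],
  [[0.21,1.5,0],0,255],
  [[0.21,1.5,0],0,255],
])

```text
clock: 7.62
tcp_pos: [0.5101, 0.0818, 0.0685]
orientation: [-0.005, 0.07, 0.997, -0.022]
wrist_force: [-0.3, -1.9, -1.0]
finger_gap: -0.0004
```

```bash
python3 st.py; python3 - <<'E'
from h import *
d=env.read_camera('wrist');cv2.imwrite('pics/w3.png',d['frame'][...,::-1])
d=env.read_camera('scene');cv2.imwrite('pics/sc3.png',cv2.resize(d['frame'][140:290,230:370,::-1],None,fx=4,fy=4))
E
```

```text
[0.51007321 0.08180536 0.06853415] cab [-0.0111  0.0967  0.0685] F [-0.35 -1.88 -1.01] q [ 0.028  0.325 -0.358  0.901 -0.042  0.169] xaxis 3.001383892422458 [-0.013 -0.043 -0.999] 7.625
```

View pics/w3.png

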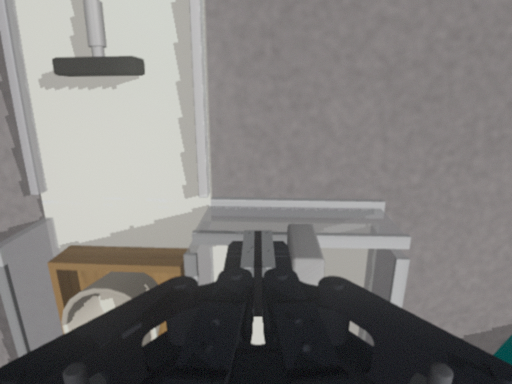

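View pics/sc3.png

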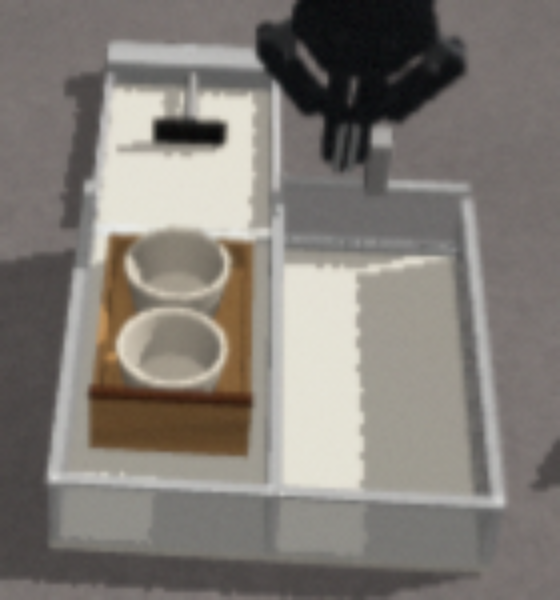

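Emit:
step_arm([
  [[0.04,0.3,0],0,255],
  [[0.07,0.5,0],0,255],
  [[0.07,0.5,0],0,255],
])

```text
clock: 8.1
tcp_pos: [0.5101, 0.0823, 0.0686]
orientation: [-0.005, 0.072, 0.997, -0.026]
wrist_force: [-2.4, -18.1, 2.2]
finger_gap: -0.0
```

Emit:
step_arm([
  [[0.04,0.3,0],0,255],
  [[0.07,0.5,0],0,255],
  [[0.07,0.5,0],0,255],
])

```text
clock: 8.48
tcp_pos: [0.51, 0.0822, 0.0688]
orientation: [-0.006, 0.073, 0.997, -0.032]
wrist_force: [-2.6, -20.2, 3.7]
finger_gap: 0.0002
```

Emit:
step_arm([
  [[0.04,0.3,0],0,255],
  [[0.07,0.5,0],0,255],
  [[0.07,0.5,0],0,255],
])

```text
clock: 8.85
tcp_pos: [0.5099, 0.0819, 0.0689]
orientation: [-0.006, 0.075, 0.996, -0.037]
wrist_force: [-3.1, -21.0, 3.1]
finger_gap: -0.0005
```

Emit:
step_arm([
  [[-0.1,-1,1],0,255],
  [[-0.1,-1.5,6],0,255],
  [[4,-3,7],0,255],
  [[9,-6,7],0,255],
  [[14,-9,7],0,255],
])

```text
clock: 9.48
tcp_pos: [0.6518, -0.0083, 0.1402]
orientation: [-0.005, 0.075, 0.997, -0.037]
wrist_force: [0.6, 0.9, 0.4]
finger_gap: 0.0002
```

Emit:
step_arm([
  [[3,-2,0],0,255],
  [[6.5,-3.5,0],0,255],
  [[6.5,-3.5,0],0,255],
  [[6.5,-3.5,0],0,255],
])

```text
clock: 9.98
tcp_pos: [0.7161, -0.0429, 0.1399]
orientation: [-0.006, 0.075, 0.997, -0.036]
wrist_force: [-0.1, -0.4, 0.5]
finger_gap: -0.0002
```

```bash
python3 st.py; python3 - <<'E'
from h import *
d=env.read_camera('wrist');cv2.imwrite('pics/w4.png',d['frame'][...,::-1])
E
```

```text
[ 0.71612724 -0.04286214  0.13991358] cab [0.2105 0.0024 0.1399] F [-0.13 -0.35  0.49] q [-0.141  0.642  0.34   1.276 -0.073  0.009] xaxis 2.991815529044601 [-0.017 -0.072 -0.997] 9.975
```

View pics/w4.png

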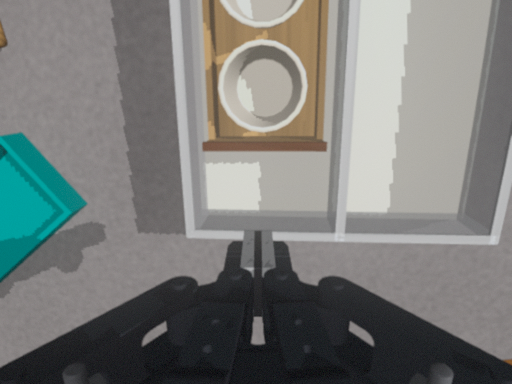

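```bash
python3 - <<'E'
from h import *
d=env.read_camera('wrist')
for uv,z in [((203,151),.051),((327,150),.051),((265,141),.051),((260,232),.055),((260,242),.055),((187,180),.055),((350,100),.055),((187,241),.055),((498,243),.055)]:print(uv,inv(ray(d,uv,z)))
E
```

```text
(203, 151) [ 0.1786 -0.0434  0.051 ]
(327, 150) [0.1773 0.0473 0.051 ]
(265, 141) [0.171  0.0026 0.051 ]
(260, 232) [ 0.2408 -0.0011  0.055 ]
(260, 242) [ 0.2493 -0.0011  0.055 ]
(187, 180) [ 0.1999 -0.0558  0.055 ]
(350, 100) [0.1424 0.0604 0.055 ]
(187, 241) [ 0.2503 -0.0594  0.055 ]
(498, 243) [0.2459 0.1792 0.055 ]
```

Emit:
step_arm([
  [[0,-0.2,-4],0,255],
  [[0,-0.2,-8],0,255],
  [[0,-0.2,-11],0,255],
  [[0,-0.2,-11.8],0,255],
  [[0,-0.2,-11.8],0,255],
])

```text
clock: 10.7
tcp_pos: [0.7156, -0.044, 0.0232]
orientation: [-0.005, 0.074, 0.997, -0.036]
wrist_force: [0.9, -0.0, 1.0]
finger_gap: 0.0002
```

```bash
python3 st.py
```

```text
[ 0.71561196 -0.04400943  0.02323474] cab [0.2101 0.0012 0.0232] F [ 0.95 -0.05  0.97] q [-0.142  0.709  0.167  1.035 -0.073  0.006] xaxis 2.9929472068550473 [-0.016 -0.072 -0.997] 10.7
```

Emit:
step_arm([
  [[-0.99,0.14,0],0,255],
  [[-1.98,0.28,0],0,255],
  [[-2.67,0.38,0],0,255],
  [[-3.37,0.48,0],0,255],
])

```text
clock: 11.2
tcp_pos: [0.6835, -0.0395, 0.0248]
orientation: [-0.003, 0.074, 0.997, -0.037]
wrist_force: [5.2, -1.4, 2.2]
finger_gap: 0.0001
```

```bash
python3 st.py
```

```text
[ 0.6835252  -0.03952627  0.02482406] cab [0.1777 0.0011 0.0248] F [ 5.21 -1.45  2.15] q [-0.142  0.646  0.053  0.979 -0.074  0.006] xaxis 2.9929489332309873 [-0.011 -0.073 -0.997] 11.2
```

Emit:
step_arm([
  [[-1.19,0.17,0],0,255],
  [[-2.38,0.34,0],0,255],
  [[-3.37,0.48,0],0,255],
  [[-4.36,0.62,0],0,255],
  [[-5.25,0.75,0],0,255],
])

```text
clock: 11.82
tcp_pos: [0.631, -0.032, 0.0251]
orientation: [-0.002, 0.074, 0.997, -0.037]
wrist_force: [4.3, -1.0, 0.6]
finger_gap: -0.0003
```

```bash
python3 st.py
```

```text
[ 0.63096166 -0.03203899  0.02513668] cab [0.1246 0.0011 0.0251] F [ 4.26 -1.01  0.64] q [-0.143  0.554 -0.112  0.905 -0.074  0.006] xaxis 2.9929070279340237 [-0.01  -0.073 -0.997] 11.825
```

Emit:
step_arm([
  [[-0.99,0.14,0],0,255],
  [[-1.98,0.28,0],0,255],
  [[-2.67,0.38,0],0,255],
  [[-3.17,0.45,0],0,255],
  [[-3.47,0.5,0],0,255],
])

```text
clock: 12.45
tcp_pos: [0.596, -0.027, 0.0252]
orientation: [-0.002, 0.074, 0.997, -0.037]
wrist_force: [3.8, -1.0, 0.8]
finger_gap: -0.0001
```

```bash
python3 st.py; python3 - <<'E'
from h import *
d=env.read_camera('wrist');cv2.imwrite('pics/w5.png',d['frame'][...,::-1])
d=env.read_camera('scene');cv2.imwrite('pics/sc5.png',cv2.resize(d['frame'][140:290,230:370,::-1],None,fx=4,fy=4))
E
```

```text
[ 0.59604637 -0.02704854  0.02515437] cab [0.0894 0.0011 0.0252] F [ 3.79 -0.95  0.76] q [-0.143  0.496 -0.213  0.862 -0.074  0.006] xaxis 2.9928649674982117 [-0.01  -0.073 -0.997] 12.45
```

View pics/w5.png

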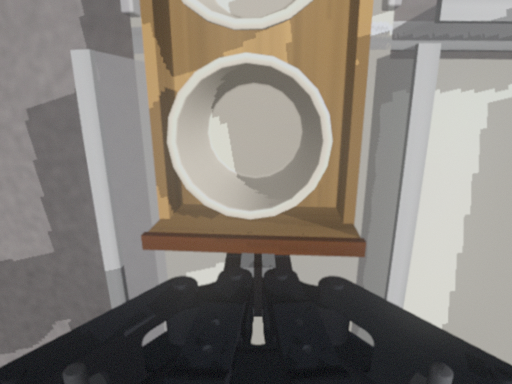

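View pics/sc5.png

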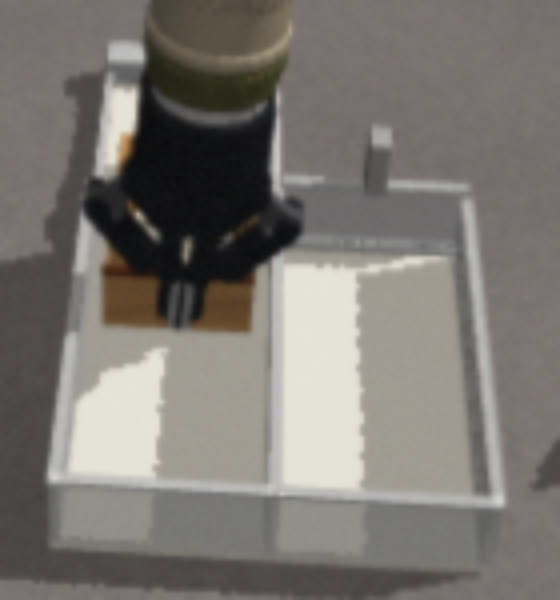

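Emit:
step_arm([
  [[-0.3,0.04,0],0,255],
  [[-0.6,0.085,0],0,255],
  [[-0.9,0.13,0],0,255],
  [[-1.19,0.17,0],0,255],
])

```text
clock: 13.05
tcp_pos: [0.5836, -0.0253, 0.0251]
orientation: [-0.003, 0.074, 0.997, -0.037]
wrist_force: [4.3, 0.2, -0.7]
finger_gap: -0.0004
```

Emit:
step_arm([
  [[-0.1,0.014,0],0,255],
  [[-0.2,0.028,0],0,255],
])

```text
clock: 13.3
tcp_pos: [0.5815, -0.025, 0.0251]
orientation: [-0.003, 0.074, 0.997, -0.037]
wrist_force: [3.7, -1.2, 1.5]
finger_gap: -0.0002
```

```bash
python3 st.py
```

```text
[ 0.58153552 -0.02495754  0.02508517] cab [0.0747 0.0011 0.0251] F [ 3.67 -1.15  1.51] q [-0.143  0.473 -0.252  0.847 -0.074  0.006] xaxis 2.9929307037815955 [-0.011 -0.073 -0.997] 13.3
```

Emit:
step_arm([
  [[-0.1,0.014,0],0,255],
  [[-0.2,0.028,0],0,255],
])

```text
clock: 13.55
tcp_pos: [0.5795, -0.0247, 0.0251]
orientation: [-0.003, 0.074, 0.997, -0.037]
wrist_force: [3.7, 0.5, 0.3]
finger_gap: -0.0003
```

Emit:
step_arm([
  [[-0.1,0.014,0],0,255],
  [[-0.2,0.028,0],0,255],
])

```text
clock: 13.8
tcp_pos: [0.5775, -0.0244, 0.0251]
orientation: [-0.003, 0.074, 0.997, -0.037]
wrist_force: [4.0, 0.1, -0.2]
finger_gap: -0.0001
```

Emit:
step_arm([
  [[-0.1,0.014,0],0,255],
  [[-0.2,0.028,0],0,255],
])

```text
clock: 14.05
tcp_pos: [0.576, -0.0241, 0.0251]
orientation: [-0.002, 0.074, 0.997, -0.037]
wrist_force: [5.9, -0.2, -1.0]
finger_gap: -0.0003
```

Emit:
step_arm([
  [[-0.1,0.014,0],0,255],
  [[-0.15,0.021,0],0,255],
])

```text
clock: 14.3
tcp_pos: [0.5755, -0.0239, 0.0253]
orientation: [-0.001, 0.074, 0.997, -0.037]
wrist_force: [7.0, -1.5, -1.8]
finger_gap: 0.0
```

Emit:
step_arm([
  [[-0.1,0.014,0],0,255],
  [[-0.15,0.021,0],0,255],
])

```text
clock: 14.55
tcp_pos: [0.5752, -0.0238, 0.0256]
orientation: [-0.0, 0.074, 0.997, -0.037]
wrist_force: [6.4, 0.2, -1.8]
finger_gap: 0.0
```

```bash
python3 - <<'E'
from h import *
u=c2w([0,0,p[2]],[1,0,0])[0]
for i in range(8):
    env.read_camera('side');s=env.get_state();print((s['wrist_force']@u).round(2),inv(s['tcp_pos']))
E
```

```text
6.39 [0.0682 0.0013 0.0256]
6.1 [0.0682 0.0013 0.0256]
5.96 [0.0682 0.0013 0.0256]
6.96 [0.0682 0.0013 0.0256]
7.54 [0.0682 0.0013 0.0256]
6.3 [0.0682 0.0013 0.0256]
6.87 [0.0682 0.0013 0.0256]
7.05 [0.0682 0.0013 0.0256]
```

Emit:
step_arm([
  [[-0.1,0.014,0],0,255],
  [[-0.2,0.028,0],0,255],
  [[-0.25,0.035,0],0,255],
])

```text
clock: 15.32
tcp_pos: [0.5745, -0.0237, 0.0261]
orientation: [0.002, 0.074, 0.997, -0.037]
wrist_force: [8.2, -0.3, -1.8]
finger_gap: 0.0
```

```bash
cat > f.py <<'E'
from h import *
u=c2w([0,0,p[2]],[1,0,0])[0]
a=[]
for i in range(8):
    env.read_camera('side');s=env.get_state();a.append(s['wrist_force']@u)
print(np.round(a,2),np.mean(a),inv(s['tcp_pos']),s['clock'])
E
python3 f.py
```

```text
[7.02 7.38 7.18 7.74 7.45 8.27 7.72 8.  ] 7.594546705565729 [0.0676 0.0014 0.0261] 15.725
```

Emit:
step_arm([
  [[-0.15,0.02,0],0,255],
  [[-0.25,0.035,0],0,255],
  [[-0.35,0.05,0],0,255],
])

```text
clock: 16.1
tcp_pos: [0.5737, -0.0235, 0.0269]
orientation: [0.004, 0.074, 0.997, -0.037]
wrist_force: [9.7, -0.9, -1.1]
finger_gap: 0.0001
```

```bash
python3 f.py
```

```text
[9.3  8.38 8.52 9.33 8.63 7.92 8.19 9.23] 8.68764353473944 [0.0667 0.0014 0.0269] 16.5
```

Emit:
step_arm([
  [[0.4,-0.06,0],0,255],
  [[1,-0.14,0],0,255],
  [[2,-0.28,0],0,255],
  [[2,-0.28,0],0,255],
])

```text
clock: 17.0
tcp_pos: [0.5941, -0.0264, 0.0267]
orientation: [0.004, 0.074, 0.997, -0.037]
wrist_force: [-0.4, 0.4, -0.3]
finger_gap: -0.0002
```

Emit:
step_arm([
  [[0.5,0,3],0,255],
  [[1,0,8],0,255],
  [[5,0,12],0,255],
  [[9,-2,15],0,255],
  [[9,-6,16],0,255],
])

```text
clock: 17.62
tcp_pos: [0.6873, -0.086, 0.1887]
orientation: [0.006, 0.073, 0.997, -0.037]
wrist_force: [-0.4, -0.8, 0.1]
finger_gap: -0.0003
```

```bash
python3 st.py; python3 - <<'E'
from h import *
d=env.read_camera('wrist');cv2.imwrite('pics/w6.png',d['frame'][...,::-1])
d=env.read_camera('scene');cv2.imwrite('pics/sc6.png',cv2.resize(d['frame'][140:290,230:370,::-1],None,fx=4,fy=4,interpolation=cv2.INTER_CUBIC))
d=env.read_camera('side');cv2.imwrite('pics/s6.png',cv2.resize(d['frame'][160:290,155:325,::-1],None,fx=4.5,fy=4.5,interpolation=cv2.INTER_CUBIC))
E
```

```text
[ 0.68729658 -0.08595774  0.18865059] cab [ 0.188  -0.0444  0.1887] F [-0.36 -0.77  0.14] q [-0.209  0.548  0.298  1.299 -0.071 -0.064] xaxis 2.9960194862598293 [ 0.007 -0.074 -0.997] 17.625
```

View pics/sc6.png

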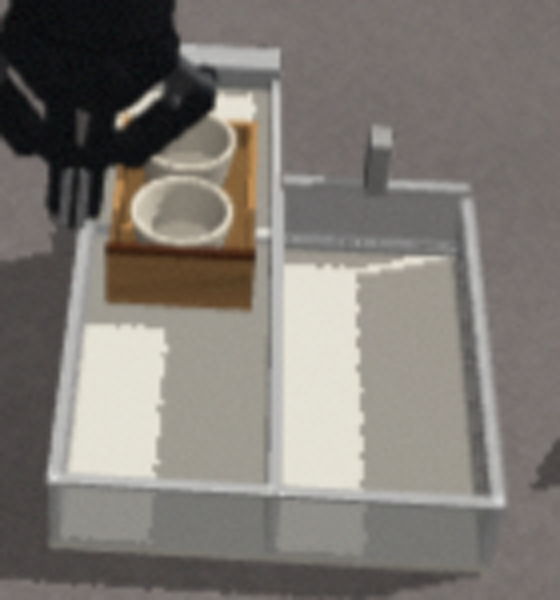

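View pics/s6.png

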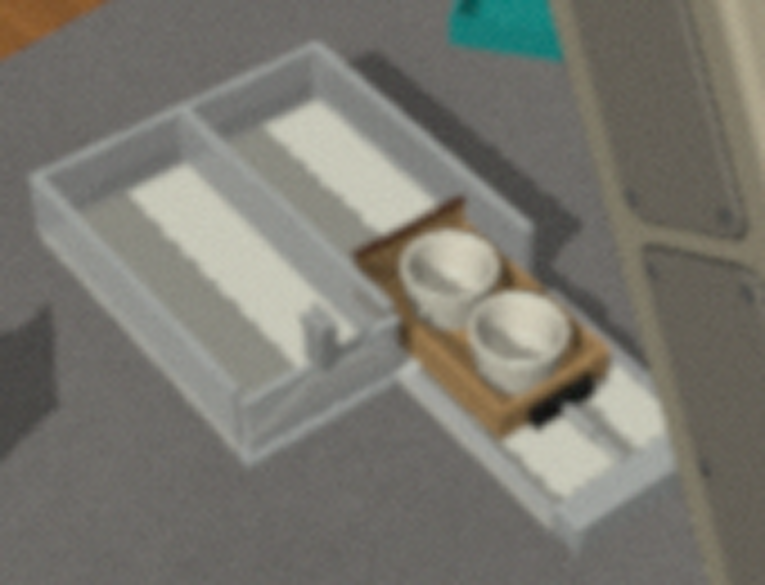

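View pics/w6.png

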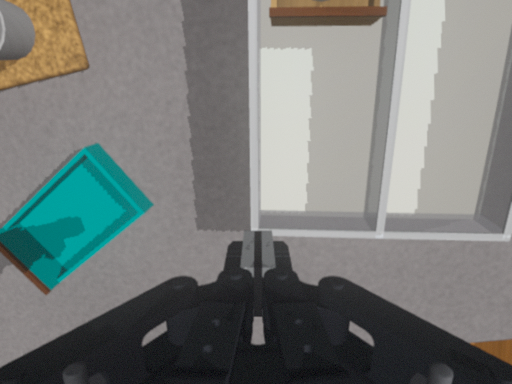

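```bash
python3 - <<'E'
from h import *
d=env.read_camera('scene')
for q in [(108,252),(252,259)]:print(inv(ray(d,(np.array(q)+.5)/4-.5+[230,140],.051)))
d=env.read_camera('wrist')
for q in [(272,23),(384,22)]:print(inv(ray(d,q,.051)))
print(env.get_state()['clock'])
E
```

```text
[ 0.0599 -0.0431  0.051 ]
[0.0598 0.043  0.051 ]
[ 0.0608 -0.0423  0.051 ]
[0.0612 0.0441 0.051 ]
17.875
```

```bash
python3 - <<'E'
from h import *
d=env.read_camera('scene')
def edge(f,c0,c1,r0,r1):
    g=cv2.imread(f)[:,c0:c1].astype(int)
    sat=(g[...,2]).mean(1)  # red: dark lip top -> brighter far face
    return [int(x) for x in sat[r0:r1]]
print(edge('pics/sc5.png',112,125,255,290));print(edge('pics/sc5.png',240,248,255,290))
print(edge('pics/sc6.png',112,125,235,270));print(edge('pics/sc6.png',240,248,235,270))
for r in (252,272,274,276):print(r,inv(ray(d,(np.array((118,r))+.5)/4-.5+[230,140],.051)))
E
```

```text
[67, 72, 78, 82, 86, 89, 92, 93, 91, 90, 88, 86, 81, 77, 73, 70, 66, 63, 60, 62, 68, 75, 81, 86, 89, 92, 94, 96, 96, 96, 96, 96, 96, 96, 96]
[15, 15, 15, 15, 16, 16, 16, 16, 15, 14, 13, 13, 14, 15, 17, 18, 20, 22, 24, 27, 31, 34, 38, 42, 46, 50, 54, 60, 67, 74, 82, 87, 90, 93, 97]
[111, 112, 112, 109, 107, 103, 99, 94, 91, 88, 84, 78, 72, 67, 63, 60, 60, 61, 65, 70, 76, 82, 87, 92, 94, 95, 95, 95, 95, 95, 94, 94, 95, 95, 96]
[124, 124, 124, 124, 124, 124, 124, 124, 124, 124, 122, 117, 112, 106, 99, 91, 85, 80, 74, 68, 62, 57, 56, 58, 63, 69, 77, 84, 89, 92, 94, 97, 98, 98, 97]
252 [ 0.0595 -0.0371  0.051 ]
272 [ 0.077  -0.0359  0.051 ]
274 [ 0.0787 -0.0358  0.051 ]
276 [ 0.0804 -0.0356  0.051 ]
```

```bash
python3 - <<'E'
from h import *
print((c2w(p,[[.092,.001,.027]])[0]-env.get_state()['tcp_pos'])*100)
E
```

```text
[ -8.4528263    5.81594895 -15.87965385]
```

Emit:
step_arm([
  [[-4,3,-2],0,255],
  [[-8.45,5.8,-5],0,255],
  [[-8.45,5.8,-8],0,255],
  [[-8.45,5.8,-8],0,255],
])

```text
clock: 18.42
tcp_pos: [0.5956, -0.0259, 0.1034]
orientation: [-0.0, 0.073, 0.997, -0.036]
wrist_force: [-0.3, 0.5, 0.6]
finger_gap: -0.0002
```

```bash
python3 st.py; python3 - <<'E'
from h import *
d=env.read_camera('wrist');cv2.imwrite('pics/w7.png',d['frame'][...,::-1]);np.save('w7T.npy',d['camera_from_world'])
E
```

```text
[ 0.59558351 -0.0259213   0.10342414] cab [0.0888 0.0021 0.1034] F [-0.32  0.55  0.57] q [-0.142  0.42  -0.121  1.025 -0.072  0.005] xaxis 2.9951925491081774 [-0.005 -0.072 -0.997] 18.425
```

View pics/w7.png

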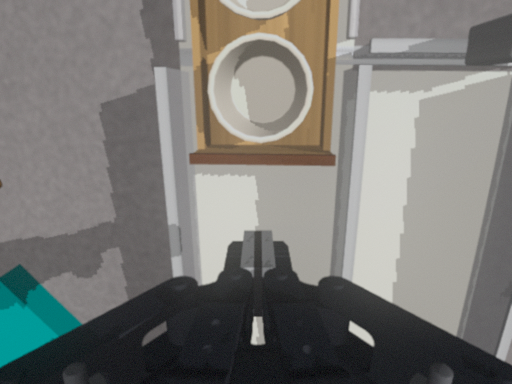

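Emit:
step_arm([
  [[0,-0.1,-3],0,255],
  [[0,-0.1,-6],0,255],
  [[0,-0.1,-7.6],0,255],
  [[0,-0.1,-7.6],0,255],
])

```text
clock: 18.98
tcp_pos: [0.5979, -0.0277, 0.0291]
orientation: [0.001, 0.074, 0.997, -0.036]
wrist_force: [0.3, 0.8, 0.3]
finger_gap: 0.0005
```

Emit:
step_arm([
  [[-0.5,0.07,0],0,255],
  [[-1,0.14,0],0,255],
  [[-1.4,0.2,0],0,255],
  [[-1.4,0.2,0],0,255],
])

```text
clock: 19.48
tcp_pos: [0.5836, -0.0256, 0.0296]
orientation: [0.002, 0.074, 0.997, -0.036]
wrist_force: [1.3, -0.8, 0.5]
finger_gap: -0.0
```

```bash
python3 st.py;python3 f.py
```

```text
[ 0.58357155 -0.02564186  0.02959685] cab [0.0768 0.0007 0.0296] F [ 1.3  -0.83  0.46] q [-0.144  0.465 -0.252  0.846 -0.072  0.003] xaxis 2.9944275749951563 [-0.002 -0.072 -0.997] 19.475
[-0.36 -0.59  0.56  0.76 -0.38 -0.27  0.55 -0.16] 0.013663400707579251 [0.0772 0.0006 0.029 ] 19.875
```

Emit:
step_arm([
  [[-0.2,0.03,0],0,255],
  [[-0.5,0.07,0],0,255],
  [[-0.5,0.07,0],0,255],
])

```text
clock: 20.25
tcp_pos: [0.5785, -0.025, 0.0289]
orientation: [0.001, 0.074, 0.997, -0.036]
wrist_force: [1.1, 0.4, -0.4]
finger_gap: -0.0001
```

```bash
python3 f.py
```

```text
[-0.22 -0.03  0.71 -0.05 -0.54 -0.54 -0.28  0.15] -0.10037236301772062 [0.0722 0.0006 0.0291] 20.65
```

Emit:
step_arm([
  [[-0.1,0.014,0],0,255],
  [[-0.2,0.028,0],0,255],
  [[-0.2,0.028,0],0,255],
])

```text
clock: 21.02
tcp_pos: [0.5768, -0.0248, 0.029]
orientation: [0.001, 0.074, 0.997, -0.036]
wrist_force: [-0.6, 0.4, -0.0]
finger_gap: -0.0001
```

```bash
python3 f.py
```

```text
[ 0.98  0.08 -0.11 -0.62 -0.22  0.26  0.62  1.15] 0.26653328042773516 [0.0702 0.0006 0.0291] 21.425
```

Emit:
step_arm([
  [[-0.05,0.007,0],0,255],
  [[-0.1,0.014,0],0,255],
  [[-0.1,0.014,0],0,255],
])

```text
clock: 21.8
tcp_pos: [0.5765, -0.0247, 0.0291]
orientation: [0.002, 0.074, 0.997, -0.036]
wrist_force: [2.6, 0.5, -1.8]
finger_gap: -0.0
```

```bash
python3 f.py
```

```text
[1.84 2.02 2.25 2.18 3.27 2.61 3.16 3.67] 2.622961376635594 [0.0696 0.0006 0.0292] 22.2
```

Emit:
step_arm([
  [[-0.05,0.007,0],0,255],
  [[-0.1,0.014,0],0,255],
  [[-0.1,0.014,0],0,255],
])

```text
clock: 22.58
tcp_pos: [0.5762, -0.0247, 0.0295]
orientation: [0.003, 0.074, 0.997, -0.036]
wrist_force: [4.2, -0.3, -1.7]
finger_gap: 0.0003
```

```bash
python3 f.py
```

```text
[5.38 5.57 4.77 5.91 4.51 4.19 4.92 3.82] 4.884216909238706 [0.0693 0.0006 0.0294] 22.975
```

Emit:
step_arm([
  [[-0.15,0.02,0],0,255],
  [[-0.3,0.04,0],0,255],
  [[-0.35,0.05,0],0,255],
])

```text
clock: 23.35
tcp_pos: [0.5746, -0.0245, 0.0303]
orientation: [0.004, 0.074, 0.997, -0.036]
wrist_force: [8.2, -0.9, -1.8]
finger_gap: 0.0006
```

```bash
cat > lip.py <<'E'
from h import *
import sys
u=c2w([0,0,p[2]],[1,0,0])[0]
a=[];X=[]
for i in range(6):
    d=env.read_camera('wrist');s=env.get_state();a.append(s['wrist_force']@u)
    g=cv2.GaussianBlur(d['frame'],(3,3),0)[...,1].astype(float)
    if len(sys.argv)>1 and i==5: cv2.imwrite(sys.argv[1],d['frame'][...,::-1])
    # lip lower edge (dark red top -> bright floor): search down columns near predicted
    out=[]
    for yy in (-.03,-.025,.025,.03):
        xs=np.arange(.045,.075,.0002)
        uv=proj(d,c2w(p,np.c_[xs,np.full_like(xs,yy),np.full_like(xs,.051)]))
        v=cv2.remap(g.astype(np.float32),uv[:,0].astype(np.float32)[None],uv[:,1].astype(np.float32)[None],1)[0]
        gr=np.gradient(np.convolve(v,np.ones(5)/5,'same'));gr[:6]=0;gr[-6:]=0
        k=np.argmax(gr);w=np.clip(gr[k-5:k+6],0,None);out.append((xs[k-5:k+6]*w).sum()/w.sum())
    X.append(out)
print('F',np.round(a,2),np.mean(a),'lip',(np.mean(X,0)*1e3).round(2),np.std(X,0).max(),inv(s['tcp_pos']),s['clock'])
E
python3 lip.py pics/w8.png
```

```text
F [6.17 7.47 7.22 7.32 7.26 7.52] 7.1585907050969135 lip [57.85 57.94 58.   57.98] 5.111928782545853e-06 [0.0678 0.0006 0.0303] 23.65
```

View pics/w8.png

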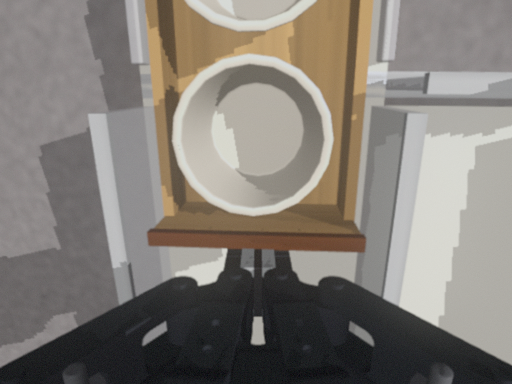

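Emit:
step_arm([
  [[-0.15,0.02,0],0,255],
  [[-0.3,0.04,0],0,255],
  [[-0.35,0.05,0],0,255],
])

```text
clock: 24.02
tcp_pos: [0.5738, -0.0244, 0.0315]
orientation: [0.007, 0.074, 0.997, -0.037]
wrist_force: [9.0, -0.7, -1.2]
finger_gap: -0.0
```

```bash
python3 lip.py
```

```text
F [8.48 8.94 8.25 9.12 7.87 7.52] 8.363237068116659 lip [57.6  57.61 57.74 57.73] 2.8787022690665218e-05 [0.067  0.0006 0.0314] 24.325
```

Emit:
step_arm([
  [[-0.15,0.02,0],0,255],
  [[-0.3,0.04,0],0,255],
])

```text
clock: 24.58
tcp_pos: [0.5735, -0.0244, 0.0325]
orientation: [0.01, 0.074, 0.997, -0.037]
wrist_force: [8.9, -0.4, -0.2]
finger_gap: 0.0
```

```bash
python3 lip.py
```

```text
F [8.89 7.99 8.06 8.68 8.94 6.96] 8.250061621055348 lip [57.65 57.74 57.8  57.81] 1.8225131395191493e-05 [0.0666 0.0005 0.0325] 24.875
```

Emit:
step_arm([
  [[0.2,-0.03,0],0,255],
  [[0.5,-0.07,0],0,255],
  [[0.5,-0.07,0],0,255],
])

```text
clock: 25.25
tcp_pos: [0.5771, -0.0249, 0.032]
orientation: [0.008, 0.074, 0.997, -0.037]
wrist_force: [-0.3, 0.3, -0.9]
finger_gap: -0.0
```

```bash
python3 lip.py
```

```text
F [-1.08 -0.23 -0.25  0.36  0.06  0.1 ] -0.17332523018492116 lip [59.29 59.26 59.38 59.39] 4.0468492649922884e-05 [0.0712 0.0005 0.0324] 25.55
```

Emit:
step_arm([
  [[0.2,-0.03,0],0,255],
  [[0.5,-0.07,0],0,255],
  [[0.5,-0.07,0],0,255],
])

```text
clock: 25.92
tcp_pos: [0.5834, -0.0258, 0.0324]
orientation: [0.009, 0.074, 0.997, -0.037]
wrist_force: [-0.1, 0.7, 0.1]
finger_gap: 0.0003
```

```bash
python3 lip.py
```

```text
F [ 0.07 -0.51  0.03 -0.59  1.14  0.01] 0.02601543717875528 lip [59.32 59.32 59.4  59.41] 4.192200545202776e-05 [0.0762 0.0006 0.0324] 26.225
```

Emit:
step_arm([
  [[-0.3,0.04,-0.5],0,255],
  [[-0.6,0.085,-1],0,255],
  [[-0.6,0.085,-1],0,255],
])

```text
clock: 26.6
tcp_pos: [0.577, -0.0248, 0.022]
orientation: [0.009, 0.074, 0.997, -0.037]
wrist_force: [2.0, 0.2, -2.1]
finger_gap: -0.0
```

```bash
python3 lip.py
```

```text
F [1.47 2.19 1.6  1.3  1.83 2.22] 1.7688070209953493 lip [59.24 59.23 59.35 59.38] 1.8180240341611036e-05 [0.0701 0.0006 0.0224] 26.9
```

Emit:
step_arm([
  [[-0.1,0.014,0],0,255],
  [[-0.1,0.014,0],0,255],
])

```text
clock: 27.15
tcp_pos: [0.5768, -0.0248, 0.0227]
orientation: [0.01, 0.074, 0.997, -0.037]
wrist_force: [4.2, -0.7, -1.7]
finger_gap: -0.0001
```

```bash
python3 lip.py
```

```text
F [4.31 4.73 4.53 4.54 4.79 6.46] 4.895187542843367 lip [59.22 59.27 59.31 59.36] 8.840035136375005e-05 [0.0697 0.0006 0.0226] 27.45
```

Emit:
step_arm([
  [[-0.15,0.02,0],0,255],
  [[-0.15,0.02,0],0,255],
])

```text
clock: 27.7
tcp_pos: [0.5759, -0.0247, 0.023]
orientation: [0.01, 0.074, 0.997, -0.037]
wrist_force: [6.0, 0.2, -1.2]
finger_gap: -0.0002
```

```bash
python3 lip.py
```

```text
F [5.97 6.25 5.48 5.52 5.44 6.45] 5.850371724395991 lip [58.55 58.51 58.58 58.61] 3.081608643526402e-05 [0.069  0.0006 0.023 ] 28.0
```

Emit:
step_arm([
  [[-0.15,0.02,0],0,255],
  [[-0.3,0.04,0],0,255],
  [[-0.4,0.055,0],0,255],
])

```text
clock: 28.38
tcp_pos: [0.5744, -0.0245, 0.024]
orientation: [0.013, 0.074, 0.996, -0.037]
wrist_force: [9.2, -0.5, -1.4]
finger_gap: -0.0001
```

```bash
python3 lip.py
```

```text
F [7.31 8.35 9.17 7.05 7.87 8.68] 8.070874125215168 lip [57.51 57.45 57.6  57.62] 4.7788140181958595e-05 [0.0675 0.0005 0.024 ] 28.675
```

Emit:
step_arm([
  [[-0.2,0.028,0],0,255],
  [[-0.17,0.024,0],0,255],
  [[-0.14,0.02,0],0,255],
  [[-0.11,0.015,0],0,255],
  [[-0.08,0.011,0],0,255],
])

```text
clock: 29.3
tcp_pos: [0.5745, -0.0245, 0.0244]
orientation: [0.014, 0.074, 0.996, -0.037]
wrist_force: [6.4, -0.6, -0.9]
finger_gap: -0.0
```

```bash
python3 lip.py
```

```text
F [6.06 5.87 6.01 4.87 5.41 5.75] 5.6608863641700635 lip [57.81 57.78 57.84 57.87] 7.986808193532449e-06 [0.0678 0.0005 0.0244] 29.6
```

Emit:
step_arm([
  [[0,0,0],0,255],
  [[0,0,0],0,255],
])

```text
clock: 29.85
tcp_pos: [0.5752, -0.0246, 0.0246]
orientation: [0.014, 0.074, 0.996, -0.037]
wrist_force: [5.9, 0.1, -2.7]
finger_gap: -0.0001
```

```bash
python3 lip.py
```

```text
F [4.82 5.44 5.57 5.41 5.09 5.64] 5.328296431549573 lip [58.51 58.42 58.54 58.59] 3.3448537172432995e-05 [0.0684 0.0005 0.0245] 30.15
```

Emit:
step_arm([
  [[0,0,0],0,255],
  [[0.3,-0.04,0],0,255],
  [[0.8,-0.11,0],0,255],
  [[1.6,-0.23,0],0,255],
  [[2.2,-0.31,0],0,255],
])

```text
clock: 30.78
tcp_pos: [0.5975, -0.0278, 0.0244]
orientation: [0.014, 0.074, 0.996, -0.037]
wrist_force: [0.6, 0.0, 0.4]
finger_gap: 0.0001
```

```bash
python3 lip.py; python3 st.py
```

```text
F [ 1.19  0.15 -1.17  0.41  0.06 -0.8 ] -0.026930366102777714 lip [59.25 59.32 59.18 59.2 ] 4.40135365502382e-05 [0.0902 0.0006 0.0244] 31.075
[ 0.59681345 -0.02767719  0.02441441] cab [0.0902 0.0006 0.0244] F [-0.85 -0.33  0.06] q [-0.144  0.475 -0.252  0.812 -0.072  0.003] xaxis 2.9941048129171084 [ 0.022 -0.075 -0.997] 31.075
```

Emit:
step_arm([
  [[0.3,0,4],0,255],
  [[0.5,0,9],-0.18,255],
  [[0.5,0,11],-0.36,255],
  [[0.5,0,11],-0.54,255],
  [[0.5,0,11],-0.72,255],
])

```text
clock: 31.7
tcp_pos: [0.6018, -0.0276, 0.1351]
orientation: [0.0, 0.423, 0.905, -0.039]
wrist_force: [0.6, 0.1, -0.3]
finger_gap: 0.0
```

Emit:
step_arm([
  [[0,0,0],-0.18,255],
  [[0,0,0],-0.36,255],
  [[0,0,0],-0.54,255],
  [[0,0,0],-0.72,255],
  [[0,0,0],-0.9,255],
])

```text
clock: 32.33
tcp_pos: [0.6014, -0.0275, 0.135]
orientation: [-0.017, 0.777, 0.629, -0.036]
wrist_force: [0.3, -0.1, -0.4]
finger_gap: -0.0002
```

Emit:
step_arm([
  [[0,0,0],-0.18,255],
  [[0,0,0],-0.36,255],
  [[0,0,0],-0.54,255],
  [[0,0,0],-0.72,255],
  [[0,0,0],-0.9,255],
])

```text
clock: 32.95
tcp_pos: [0.6012, -0.0274, 0.1349]
orientation: [-0.031, 0.973, 0.226, -0.025]
wrist_force: [0.2, 0.6, -0.3]
finger_gap: -0.0002
```

```bash
python3 st.py
```

```text
[ 0.6011709  -0.02740647  0.13489026] cab [0.0945 0.0014 0.1349] F [ 0.16  0.6  -0.29] q [-0.197  0.463  0.026  1.205  0.036  2.488] xaxis 0.4565993581162758 [-0.062  0.049 -0.997] 32.95
```

Emit:
step_arm([
  [[-0.2,0,0],-0.18,255],
  [[-0.2,0,-3],-0.36,255],
  [[-0.2,0,-7],-0.45,255],
  [[-0.2,0,-11],-0.45,255],
  [[-0.2,0,-11],-0.45,255],
])

```text
clock: 33.58
tcp_pos: [0.5958, -0.0267, 0.0219]
orientation: [-0.036, 0.999, 0.003, -0.021]
wrist_force: [-0.7, -0.6, 0.1]
finger_gap: -0.0002
```

```bash
python3 st.py; python3 - <<'E'
from h import *
d=env.read_camera('wrist');cv2.imwrite('pics/w9.png',d['frame'][...,::-1])
d=env.read_camera('side');cv2.imwrite('pics/s9.png',cv2.resize(d['frame'][160:290,155:325,::-1],None,fx=4.5,fy=4.5,interpolation=cv2.INTER_CUBIC))
E
```

```text
[ 0.59577358 -0.02672416  0.02189572] cab [0.0891 0.0013 0.0219] F [-0.73 -0.56  0.07] q [-0.211  0.531 -0.163  0.934  0.062  2.924] xaxis 0.0066486316587759135 [-0.042  0.073 -0.996] 33.575
```

View pics/w9.png

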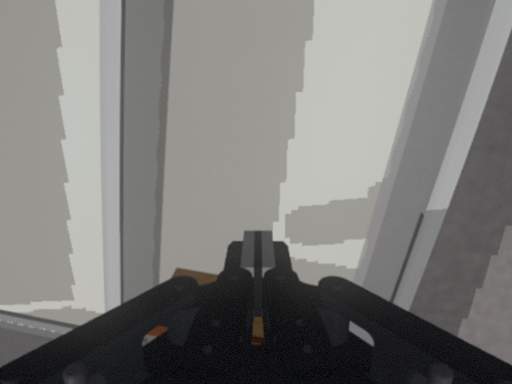

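View pics/s9.png

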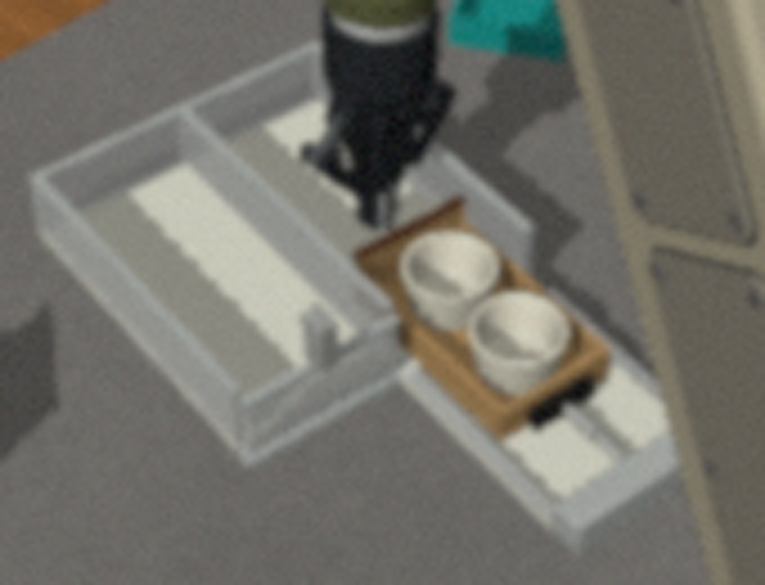

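Emit:
step_arm([
  [[0,0,-0.4],-0.1,255],
  [[-0.3,0.04,-0.8],-0.1,255],
  [[-0.8,0.11,-0.8],-0.1,255],
  [[-1.2,0.17,-0.8],-0.1,255],
  [[-1.4,0.2,-0.8],-0.1,255],
])

```text
clock: 34.3
tcp_pos: [0.585, -0.0253, 0.0179]
orientation: [-0.037, 0.998, -0.047, -0.015]
wrist_force: [0.2, 0.2, -0.2]
finger_gap: -0.0001
```

```bash
python3 st.py; python3 f.py
```

```text
[ 0.58497369 -0.02530145  0.01792174] cab [0.0782 0.0012 0.0179] F [ 0.22  0.22 -0.22] q [-0.215  0.507 -0.215  0.891  0.067  3.019] xaxis -0.09279907491306004 [-0.027  0.075 -0.997] 34.3
[ 0.13  0.19  0.71  0.37  0.31  0.07 -0.15  0.43] 0.25839404564721685 [0.0786 0.0012 0.0176] 34.7
```

Emit:
step_arm([
  [[-0.3,0.04,-0.2],0,255],
  [[-0.5,0.07,-0.2],0,255],
  [[-0.7,0.1,-0.2],0,255],
  [[-0.8,0.11,-0.2],0,255],
])

```text
clock: 35.2
tcp_pos: [0.5772, -0.0243, 0.0156]
orientation: [-0.037, 0.998, -0.047, -0.016]
wrist_force: [-0.2, 0.3, 0.1]
finger_gap: -0.0001
```

```bash
python3 st.py; python3 f.py
```

```text
[ 0.57718734 -0.02428533  0.01559029] cab [0.0703 0.0011 0.0156] F [-0.18  0.3   0.07] q [-0.216  0.497 -0.24   0.877  0.067  3.018] xaxis -0.09324640139005261 [-0.028  0.075 -0.997] 35.2
[-0.26 -0.05 -0.85  0.15  0.52 -0.17 -0.05 -1.56] -0.28594172817892927 [0.0705 0.0011 0.0156] 35.6
```

Emit:
step_arm([
  [[-0.1,0.014,0],0,255],
  [[-0.2,0.028,0],0,255],
  [[-0.3,0.042,0],0,255],
  [[-0.3,0.042,0],0,255],
])

```text
clock: 36.1
tcp_pos: [0.5757, -0.0241, 0.0159]
orientation: [-0.036, 0.998, -0.047, -0.014]
wrist_force: [4.4, -0.3, -2.1]
finger_gap: 0.0
```

```bash
python3 st.py; python3 f.py
```

```text
[ 0.57571016 -0.0241456   0.01586861] cab [0.0688 0.0011 0.0159] F [ 4.36 -0.26 -2.09] q [-0.217  0.492 -0.246  0.873  0.067  3.018] xaxis -0.09332834348123409 [-0.025  0.074 -0.997] 36.1
[6.01 6.19 4.93 4.67 5.04 5.59 5.57 5.2 ] 5.3977528322326735 [0.0686 0.0011 0.0158] 36.5
```

Emit:
step_arm([
  [[-0.15,0.02,0],0,255],
  [[-0.25,0.035,0],0,255],
  [[-0.35,0.05,0],0,255],
  [[-0.4,0.057,0],0,255],
])

```text
clock: 37.0
tcp_pos: [0.5739, -0.024, 0.0166]
orientation: [-0.036, 0.998, -0.047, -0.012]
wrist_force: [7.5, -1.7, -2.7]
finger_gap: 0.0002
```

```bash
python3 st.py; python3 f.py
```

```text
[ 0.57393854 -0.02402231  0.01656299] cab [0.0671 0.0009 0.0166] F [ 7.51 -1.72 -2.66] q [-0.217  0.486 -0.256  0.866  0.067  3.018] xaxis -0.0934610278652624 [-0.021  0.074 -0.997] 37.0
[7.03 6.97 7.71 6.27 7.34 7.47 7.88 8.4 ] 7.383361693033509 [0.067  0.0009 0.0166] 37.4
```

Emit:
step_arm([
  [[-0.15,0.02,-0.1],0,255],
  [[-0.25,0.035,-0.2],0,255],
  [[-0.35,0.05,-0.25],0,255],
  [[-0.4,0.057,-0.25],0,255],
])

```text
clock: 37.9
tcp_pos: [0.574, -0.0242, 0.0157]
orientation: [-0.036, 0.998, -0.047, -0.008]
wrist_force: [10.3, -0.4, -0.9]
finger_gap: 0.0001
```

```bash
python3 st.py; python3 f.py
```

```text
[ 0.57404432 -0.02416085  0.01573988] cab [0.0672 0.0008 0.0157] F [10.27 -0.36 -0.9 ] q [-0.218  0.481 -0.266  0.853  0.068  3.017] xaxis -0.09353703513198114 [-0.013  0.072 -0.997] 37.9
[ 9.97  8.74  8.98  9.45  9.12 10.46 10.02  8.82] 9.445403579117958 [0.0672 0.0008 0.0157] 38.3
```

Emit:
step_arm([
  [[-0.2,0.028,-0.1],0,255],
  [[-0.1,0.014,-0.1],0,255],
  [[0,0,-0.1],0,255],
  [[0.1,-0.014,-0.1],0,255],
  [[0.2,-0.028,-0.1],0,255],
])

```text
clock: 38.92
tcp_pos: [0.575, -0.0243, 0.0143]
orientation: [-0.036, 0.998, -0.047, -0.009]
wrist_force: [0.4, 0.6, 0.9]
finger_gap: -0.0
```

```bash
python3 f.py
```

```text
[2.32 1.4  1.78 0.57 1.57 1.63 1.78 2.3 ] 1.6679921810436444 [0.0688 0.0009 0.0144] 39.325
```

Emit:
step_arm([
  [[0.3,-0.04,0],0,255],
  [[0.8,-0.11,0],0,255],
  [[1.8,-0.25,0],0,255],
  [[1.8,-0.25,0],0,255],
])

```text
clock: 39.83
tcp_pos: [0.5949, -0.0271, 0.0144]
orientation: [-0.036, 0.998, -0.047, -0.008]
wrist_force: [0.1, -0.0, -0.1]
finger_gap: 0.0003
```

Emit:
step_arm([
  [[0.3,0,4],0.18,255],
  [[0.5,0,9],0.36,255],
  [[0.5,0,11],0.54,255],
  [[0.5,0,11],0.72,255],
  [[0.5,0,11],0.9,255],
])

```text
clock: 40.45
tcp_pos: [0.6001, -0.0272, 0.125]
orientation: [-0.028, 0.918, 0.395, -0.023]
wrist_force: [0.7, 0.1, -0.2]
finger_gap: 0.0004
```

Emit:
step_arm([
  [[0,0,0],0.18,255],
  [[0,0,0],0.36,255],
  [[0,0,0],0.54,255],
  [[0,0,0],0.72,255],
  [[0,0,0],0.9,255],
])

```text
clock: 41.08
tcp_pos: [0.5999, -0.0272, 0.1248]
orientation: [-0.016, 0.653, 0.757, -0.033]
wrist_force: [0.3, 0.2, 0.6]
finger_gap: 0.0001
```

Emit:
step_arm([
  [[0,0,0],0.18,255],
  [[0,0,0],0.36,255],
  [[0,0,0],0.54,255],
  [[0,0,0],0.72,255],
  [[0,0,0],0.9,255],
])

```text
clock: 41.7
tcp_pos: [0.5997, -0.0271, 0.1247]
orientation: [-0.0, 0.256, 0.966, -0.037]
wrist_force: [0.0, -0.7, -0.5]
finger_gap: 0.0002
```

```bash
python3 st.py; python3 lip.py pics/w10.png
```

```text
[ 0.59974987 -0.02709449  0.12469189] cab [0.093  0.0015 0.1247] F [ 0.04 -0.73 -0.49] q [-0.142  0.423 -0.061  1.095 -0.073  0.376] xaxis 2.624307203697744 [-0.019 -0.071 -0.997] 41.7
F [-0.58  0.5  -0.    0.17 -0.15  0.12] 0.008628558095019776 lip [59.21 59.22 59.23 59.26] 6.312791261452732e-05 [0.0933 0.0015 0.1248] 42.0
```

View pics/w10.png

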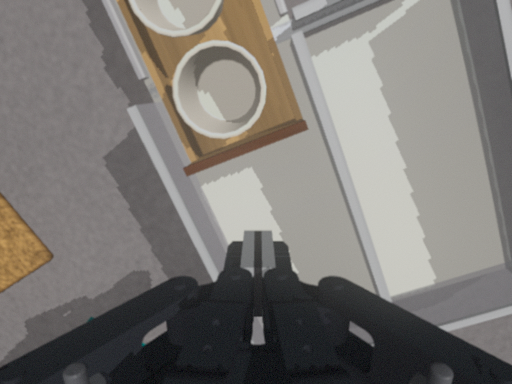

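```bash
python3 - <<'E'
import cv2
for n in('w5','w8'):
    a=cv2.imread(f'pics/{n}.png')[200:270,130:380];cv2.imwrite(f'pics/{n}z.png',cv2.resize(a,None,fx=3.2,fy=3.2,interpolation=cv2.INTER_CUBIC))
E
```

```text
(no output)
```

View pics/w8z.png

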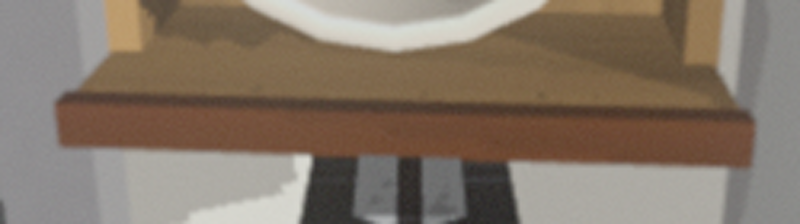

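View pics/w5z.png

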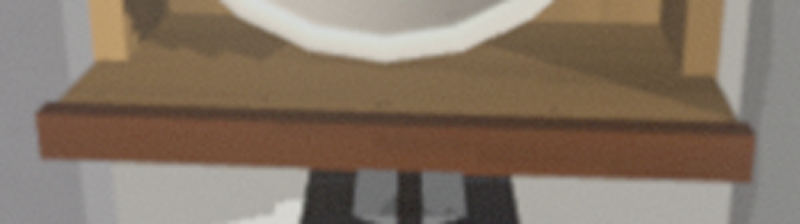

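Emit:
step_arm([
  [[-2,4,0],0.18,255],
  [[-5,7,0],0.36,255],
  [[-9.2,9.2,0],0.38,255],
  [[-9.2,9.2,-1.5],0.38,255],
  [[-9.2,9.2,-1.5],0.38,255],
])

```text
clock: 42.62
tcp_pos: [0.5078, 0.0647, 0.109]
orientation: [0.006, 0.073, 0.997, -0.036]
wrist_force: [-0.1, 0.2, -0.0]
finger_gap: -0.0005
```

```bash
python3 st.py; python3 - <<'E'
from h import *
from scipy.spatial.transform import Rotation as R
d=env.read_camera('wrist');s=env.get_state();cv2.imwrite('pics/w11.png',d['frame'][...,::-1])
T=np.eye(4);T[:3,:3]=R.from_quat(s['orientation'],scalar_first=True).as_matrix();T[:3,3]=s['tcp_pos']
H=np.array(d['camera_from_world'])@T; np.save('H.npy',H);np.save('w11T.npy',d['camera_from_world']);print(H.round(4))
E
```

```text
[0.50777019 0.06474167 0.10899083] cab [-0.011   0.0795  0.109 ] F [-0.07  0.2  -0.04] q [ 0.013  0.265 -0.333  0.966 -0.073  0.16 ] xaxis 2.995094585398254 [ 0.008 -0.073 -0.997] 42.625
[[ 1.200e-03  1.000e+00 -2.000e-04 -1.100e-03]
 [-9.580e-01  1.100e-03 -2.867e-01  2.950e-02]
 [-2.867e-01  5.000e-04  9.580e-01  1.563e-01]
 [ 0.000e+00  0.000e+00  0.000e+00  1.000e+00]]
```

View pics/w11.png

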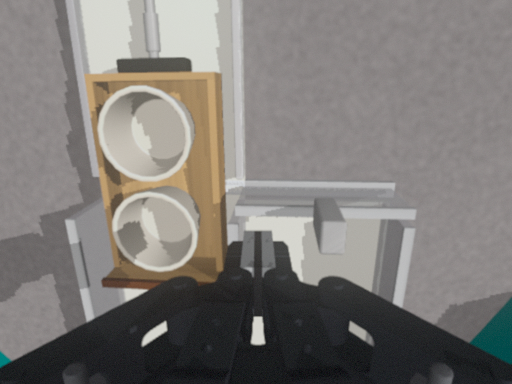

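```bash
python3 - <<'E'
import cv2
a=cv2.imread('pics/w3.png')[0:85,35:165];b=cv2.imread('pics/w11.png')[0:85,95:215]
cv2.imwrite('pics/cmpa.png',cv2.resize(a,None,fx=6,fy=6,interpolation=cv2.INTER_CUBIC))
cv2.imwrite('pics/cmpb.png',cv2.resize(b,None,fx=6,fy=6,interpolation=cv2.INTER_CUBIC))
E
```

```text
(no output)
```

View pics/cmpa.png

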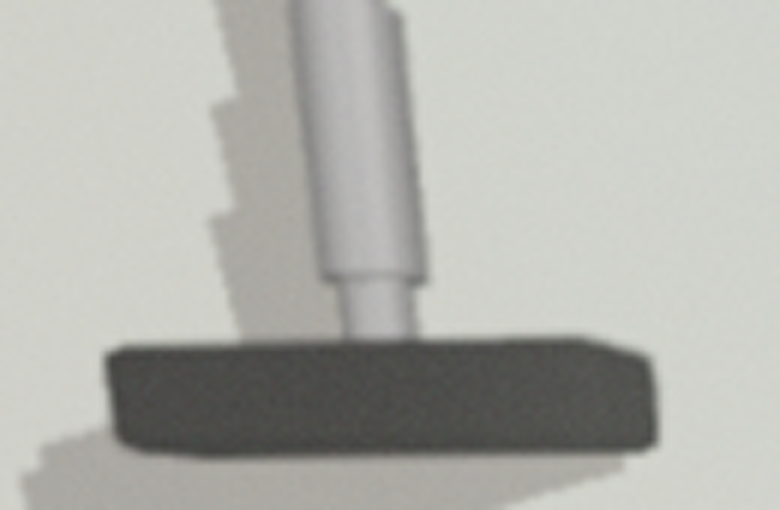

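View pics/cmpb.png

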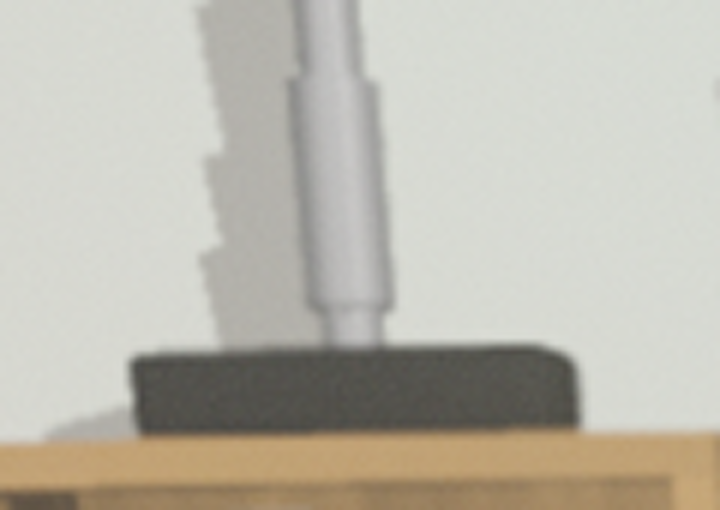

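Emit:
step_arm([
  [[1.5,-2,2],0,255],
  [[5,-6,2],0,255],
  [[8.7,-9.2,2],0,255],
  [[8.7,-9.2,-2],0,255],
  [[8.7,-9.2,-2],0,255],
])

```text
clock: 43.3
tcp_pos: [0.594, -0.0287, 0.0864]
orientation: [0.004, 0.075, 0.997, -0.036]
wrist_force: [0.4, 0.5, -1.4]
finger_gap: 0.0001
```

```bash
python3 st.py
```

```text
[ 0.59400647 -0.0286538   0.08640239] cab [ 0.0876 -0.0008  0.0864] F [ 0.43  0.49 -1.36] q [-0.147  0.425 -0.158  0.975 -0.071  0.003] xaxis 2.992057505593796 [ 0.002 -0.072 -0.997] 43.3
```

Emit:
step_arm([
  [[0.2,0.15,-3],0,255],
  [[0.2,0.15,-6.2],0,255],
  [[-0.5,0.25,-6.8],0,255],
  [[-1.2,0.34,-6.8],0,255],
  [[-1.3,0.36,-6.8],0,255],
])

```text
clock: 43.92
tcp_pos: [0.5813, -0.025, 0.0202]
orientation: [0.005, 0.075, 0.997, -0.036]
wrist_force: [-0.6, 0.0, 0.3]
finger_gap: -0.0001
```

```bash
python3 st.py; python3 lip.py
```

```text
[ 0.58132638 -0.02500265  0.02016368] cab [0.0745 0.001  0.0202] F [-0.62  0.01  0.3 ] q [-0.144  0.467 -0.276  0.813 -0.071  0.006] xaxis 2.9921267571319228 [ 0.004 -0.072 -0.997] 43.925
F [ 0.2  -0.03  0.97 -0.1   0.5   0.3 ] 0.30853628261337734 lip [59.01 59.03 59.1  59.11] 4.734892111909205e-05 [0.0748 0.0009 0.0191] 44.225
```

Emit:
step_arm([
  [[-0.3,0.04,0],0,255],
  [[-0.5,0.07,-0.05],0,255],
  [[-0.65,0.09,-0.1],0,255],
  [[-0.8,0.11,-0.15],0,255],
  [[-0.8,0.11,-0.15],0,255],
])

```text
clock: 44.85
tcp_pos: [0.5765, -0.0245, 0.0187]
orientation: [0.007, 0.075, 0.996, -0.036]
wrist_force: [6.2, -0.8, 0.6]
finger_gap: -0.0001
```

```bash
python3 st.py; python3 lip.py
```

```text
[ 0.57649864 -0.02445265  0.01869331] cab [0.0697 0.0009 0.0187] F [ 6.21 -0.78  0.57] q [-0.144  0.457 -0.297  0.797 -0.071  0.005] xaxis 2.9919339764400528 [ 0.009 -0.073 -0.997] 44.85
F [7.11 6.09 6.22 6.52 6.5  5.81] 6.373288192436387 lip [58.84 58.95 58.98 58.97] 4.739365314751177e-06 [0.0696 0.0009 0.0187] 45.15
```

Emit:
step_arm([
  [[-0.15,0.02,-0.08],0,255],
  [[-0.25,0.035,-0.15],0,255],
  [[-0.32,0.045,-0.2],0,255],
  [[-0.32,0.045,-0.2],0,255],
])

```text
clock: 45.65
tcp_pos: [0.5767, -0.0245, 0.0185]
orientation: [0.011, 0.075, 0.996, -0.036]
wrist_force: [7.0, -0.9, 4.4]
finger_gap: -0.0
```

```bash
python3 lip.py
```

```text
F [7.53 7.36 5.7  5.55 6.62 6.62] 6.564498259922732 lip [58.89 58.83 58.98 58.97] 2.978309526997809e-05 [0.0698 0.0008 0.0185] 45.95
```

Emit:
step_arm([
  [[-0.2,0.028,0],0,255],
  [[-0.35,0.05,0],0,255],
  [[-0.4,0.057,0],0,255],
])

```text
clock: 46.32
tcp_pos: [0.5751, -0.0243, 0.0192]
orientation: [0.013, 0.075, 0.996, -0.036]
wrist_force: [8.7, -0.4, -1.4]
finger_gap: -0.0003
```

```bash
python3 lip.py;python3 st.py
```

```text
F [7.43 7.1  8.26 7.6  7.63 7.88] 7.649494942155471 lip [57.44 57.41 57.46 57.57] 2.6745309180199494e-05 [0.0682 0.0008 0.0191] 46.625
[ 0.57508681 -0.02429066  0.01909372] cab [0.0682 0.0008 0.0191] F [ 7.87 -0.57 -0.46] q [-0.144  0.447 -0.313  0.78  -0.071  0.005] xaxis 2.991793405533321 [ 0.02  -0.074 -0.997] 46.625
```

Emit:
step_arm([
  [[-0.15,0.02,-0.05],0,255],
  [[-0.1,0.014,-0.05],0,255],
  [[-0.05,0.007,-0.05],0,255],
  [[0,0,-0.05],0,255],
  [[0.03,0,-0.05],0,255],
])

```text
clock: 47.25
tcp_pos: [0.5753, -0.0243, 0.0186]
orientation: [0.013, 0.075, 0.996, -0.036]
wrist_force: [2.7, 0.6, 1.5]
finger_gap: 0.0002
```

```bash
python3 lip.py
```

```text
F [3.61 4.13 3.23 3.52 3.25 3.76] 3.581996623733623 lip [57.26 57.3  57.37 57.35] 3.051209903211491e-05 [0.0684 0.0009 0.0186] 47.55
```

Emit:
step_arm([
  [[0.02,0,-0.03],0,255],
  [[0.04,-0.006,-0.03],0,255],
  [[0.06,-0.008,-0.03],0,255],
  [[0.08,-0.011,-0.03],0,255],
  [[0.1,-0.014,-0.03],0,255],
])

```text
clock: 48.18
tcp_pos: [0.5759, -0.0243, 0.0181]
orientation: [0.012, 0.075, 0.996, -0.036]
wrist_force: [1.0, 0.3, 1.1]
finger_gap: -0.0002
```

```bash
python3 lip.py
```

```text
F [1.27 2.09 1.16 1.63 1.41 1.05] 1.4354203070126716 lip [57.86 57.94 57.97 57.97] 7.813923623113581e-05 [0.0692 0.0009 0.0181] 48.475
```

Emit:
step_arm([
  [[0.02,0,0],0,255],
  [[0.04,-0.006,0],0,255],
  [[0.06,-0.008,0],0,255],
  [[0.08,-0.011,0],0,255],
  [[0.1,-0.014,0],0,255],
])

```text
clock: 49.1
tcp_pos: [0.5768, -0.0245, 0.018]
orientation: [0.012, 0.075, 0.996, -0.036]
wrist_force: [-0.5, 0.9, -0.4]
finger_gap: 0.0
```

```bash
python3 lip.py
```

```text
F [-0.45 -0.28 -0.1   0.76 -0.21  0.32] 0.007636837350047054 lip [58.71 58.76 58.79 58.79] 3.568116362363818e-05 [0.0701 0.0009 0.018 ] 49.4
```

Emit:
step_arm([
  [[0.1,-0.014,0],0,255],
  [[0.3,-0.04,0],0,255],
  [[0.8,-0.11,0],0,255],
  [[1.5,-0.21,0],0,255],
])

```text
clock: 49.9
tcp_pos: [0.5924, -0.0267, 0.0181]
orientation: [0.012, 0.075, 0.996, -0.036]
wrist_force: [0.6, -0.6, -0.3]
finger_gap: 0.0004
```

```bash
python3 lip.py
```

```text
F [ 1.08 -0.53  0.36 -0.57  0.14 -0.28] 0.033553450780905186 lip [58.78 58.79 58.86 58.86] 3.706278250661001e-05 [0.085  0.0009 0.0179] 50.2
```

Emit:
step_arm([
  [[0.5,0,4],0,255],
  [[0.5,0,9.2],0,255],
  [[-3,4,9.2],0,255],
  [[-8.5,9.2,9.2],0,255],
  [[-8.5,9.2,9.2],0,255],
])

```text
clock: 50.82
tcp_pos: [0.5031, 0.0674, 0.1097]
orientation: [0.011, 0.074, 0.997, -0.036]
wrist_force: [0.4, -0.5, -0.1]
finger_gap: 0.0001
```

Emit:
step_arm([
  [[0,0,-1.5],0,255],
  [[0,0,-3.5],0,255],
  [[0,0,-3.5],0,255],
])

```text
clock: 51.2
tcp_pos: [0.5024, 0.0665, 0.0726]
orientation: [0.009, 0.074, 0.997, -0.037]
wrist_force: [-0.6, 1.3, -0.1]
finger_gap: 0.0002
```

```bash
python3 st.py; python3 - <<'E'
from h import *
d=env.read_camera('wrist');f=d['frame'][...,::-1];cv2.imwrite('pics/w12.png',f)
b=f[0:95,60:200];cv2.imwrite('pics/cmpc.png',cv2.resize(b,None,fx=5.7,fy=5.7,interpolation=cv2.INTER_CUBIC))
E
```

```text
[0.50239554 0.0665235  0.07255095] cab [-0.0166  0.0805  0.0726] F [-0.6   1.32 -0.11] q [ 0.018  0.288 -0.402  0.869 -0.074  0.166] xaxis 2.9936249035581097 [ 0.013 -0.074 -0.997] 51.2
```

View pics/cmpc.png

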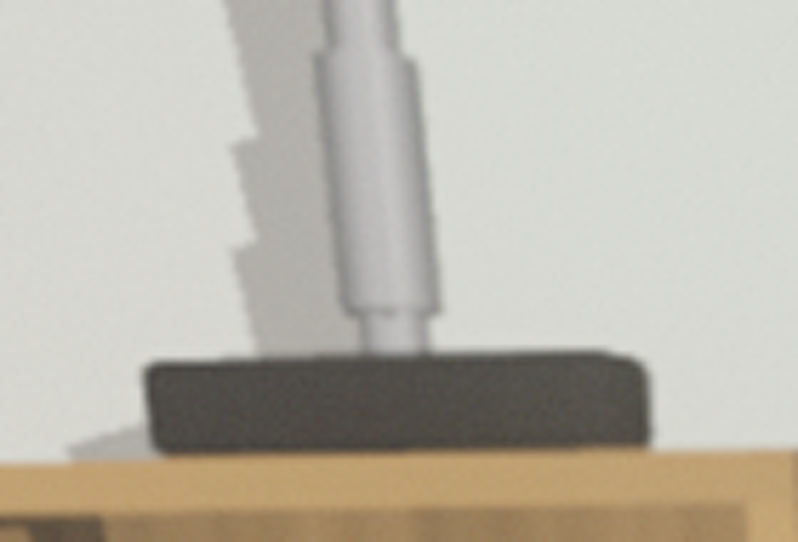

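Emit:
step_arm([
  [[0,-0.5,4],0,255],
  [[0,-0.5,9],0,255],
  [[0,-0.5,14],0,255],
  [[0,-0.5,16],0,255],
  [[0,-0.5,16],0,255],
])

```text
clock: 51.88
tcp_pos: [0.5051, 0.061, 0.2358]
orientation: [0.012, 0.075, 0.996, -0.036]
wrist_force: [0.4, 0.9, -0.0]
finger_gap: 0.0004
```

```bash
python3 st.py; python3 - <<'E'
from h import *
d=env.read_camera('wrist');f=d['frame'][...,::-1];cv2.imwrite('pics/w13.png',f)
d=env.read_camera('scene');f=d['frame'][...,::-1];cv2.imwrite('pics/sc13.png',f)
E
```

```text
[0.50505544 0.06101185 0.23579935] cab [-0.0131  0.0754  0.2358] F [ 0.44  0.86 -0.04] q [ 0.007  0.174 -0.127  1.251 -0.074  0.156] xaxis 2.9926644131672147 [ 0.019 -0.074 -0.997] 51.875
```

View pics/w13.png

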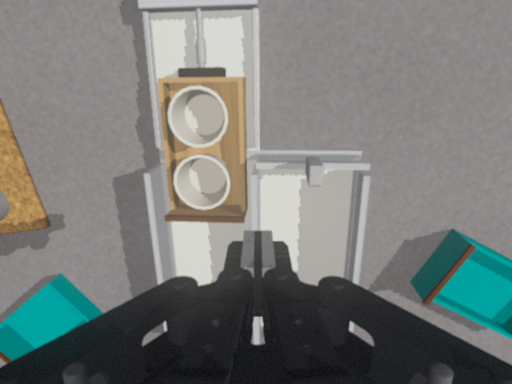

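View pics/sc13.png

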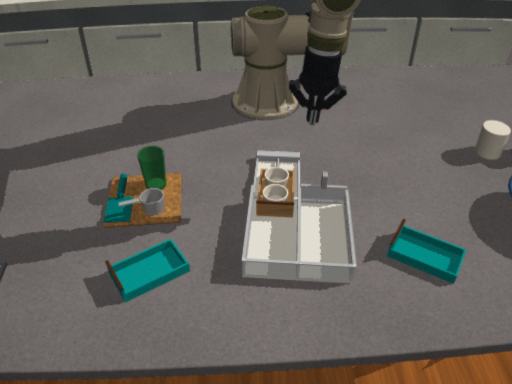

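```bash
python3 -c "
from workcell import env
print(env.hand_in())"
```

```text
the job is handed in; nothing more can be done
None
```

The job is handed in at about 52 s. The one doubt is that the tray's resting push on the bumper is only just at the 3 N lower limit.

**What I did:** I pushed the door by its fin with closed fingers to its end stop, where it met about 20 N. Then I hooked behind the wooden tray's lip from above and dragged the tray out, with about 4 N of friction. It met the bumper about 120 mm on. I pressed, let go, lifted away and touched nothing afterwards.

**Last checks:**
- **Scene:** The final pictures show the door fully open, both ramekins upright in the tray, and the tray against the rubber. The things on the trivet are where they were.
- **Peak push:** The highest averaged force was about 9.5 N, single readings about 10.5 N. That leaves roughly 4–6 N on the bumper after friction, so I never squeezed it to the end.
- **Resting push:** After my first releases the tray sprang back. A close-up of the bumper rod then showed only about 1.1 mm of squeeze (about 2 N), so I pressed again and let go slowly. It now shows about 1.5 mm, or about 3 N give or take 0.4 N.

**What did not go smoothly or did not agree:**
- **Joint 6:** It ran up to its limit (3.1406 rad read) during the first door push. I backed off, turned the gripper half a turn and finished the push that way.
- **Lip position:** It moved somewhat more under load than the spring and friction explain. The finger may have lifted the lip slightly while pulling.

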